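Put the gas hob back together after cleaning

TASK

The washed parts of the gas hob are piled up on its pan support. Take the pile apart and rebuild the hob: seat the small burner head in the small burner cup and the large head in the large cup, lay each head's own black cap on it so that it sits flat and does not rock, and last set the pan support over both burners with its two eyed lugs right down over the hob's two pins. Do not disturb the honey jar.

Things in the scene. Friction and masses are not known exactly. Their poses are not given: they have to be found in the camera images.
- pan_support: Loose black cast-iron pan support under the pile, 300 (x) by 150 mm (y), 0.6 kg. Origin: centre of underside, at foot level; same turned half round. Bars 36 to 46 mm above it. Grip the bare 9 mm bridge bar that runs along y through x = 0 (centre of mass). Burner openings at x = +-85 mm. At y = +-84 mm, x = 0: lugs 26 mm square, 6 mm thick, at foot level, each with an upright 13 mm hole.
- head_small: Small burner head, loose silvery aluminium ring with dark flame ports, top of the pile. Origin: centre of its underside, z up; round. Spigot 26 mm in diameter from z = 0 to 7 mm; ring 38 mm in diameter from 7 to 19 mm, with an open bore 18 mm in diameter, 10 mm deep, in its top. 0.08 kg.
- cap_small: Small burner cap, loose black enamelled disc, second from the top of the pile. Origin: centre of its underside, z up; round. Spigot 10 mm in diameter from z = 0 to 5 mm, which drops into the small head's bore; disc 46 mm in diameter from 5 to 16 mm (rim upright up to 13 mm, then bevelled). 0.10 kg.
- head_large: Large burner head, silvery like the small one, third from the top of the pile. Origin: centre of its underside, z up; round. Spigot 40 mm in diameter from z = 0 to 7 mm; ring 56 mm in diameter from 7 to 19 mm, with a bore 28 mm in diameter, 10 mm deep, in its top. 0.14 kg.
- cap_large: Large burner cap, black like the small one, lowest of the four round parts; its disc rests on the bars of the pan support over the opening at the support's x = +85 mm. Origin: centre of its underside, z up; round. Spigot 20 mm in diameter from z = 0 to 5 mm, disc 64 mm in diameter from 5 to 16 mm (upright to 13 mm). 0.18 kg.
- hob: White enamelled table-top gas hob, fixed, 380 mm (its x) by 220 mm (its y), flat top 58 mm above its origin (centre of its underside, on the worktop). Two black knobs on its front, which faces its -x.
- pins_mid (a point): Point on the hob's flat top midway between its two upright steel pins, which stand 84 mm from it along +y and -y (8 mm in diameter, 14 mm high, top 5 mm tapered). Axes as the hob's; 20 mm along +x from the hob's centre. The pan support's origin belongs here, its x along the hob's x, either way round.
- cup_small: Small burner cup, fixed on the hob's top 85 mm before or behind pins_mid: aluminium ring 54 mm in diameter, 8 mm high, round a well 34 mm in diameter with its floor 1 mm above the origin (centre of its underside, level with the hob's top). The small head's spigot goes into the well, its ring coming to rest on the cup.
- cup_large: Large burner cup, at the hob's other burner place: aluminium ring 70 mm in diameter, 8 mm high, round a well 48 mm in diameter with its floor 1 mm above the origin (centre of its underside, level with the hob's top). Takes the large head's spigot in the same way.
- honey_jar: Honey jar with a red lid, loose, about 60 mm in diameter, 86 mm high, standing between the hob and the pile; not to be disturbed. Origin: centre of its underside.
Things that resemble listed ones, but are neither listed nor needed, are in the scene too. What is shaped like the head_small but blue or turquoise is not meant.

How it is judged (in metres and radians):
At the end, for the whole second after the job is handed in: Heads down in their own cups (axes within 8 mm, under 4 mm high), caps home on their own heads (within 8 mm, origin 10 to 17 mm above the head's), all level to 0.06 rad; pan support down over both pins (within 6 mm, 4 mm high, 0.05 rad along the hob, level to 0.03 rad); all at rest (horizontal distance between head_small and cup_small below 0.008 m and z of head_small in the frame of cup_small below 0.004 m and angle between each of head_small, cap_small, head_large, cap_large's own z axis and vertical below 0.06 rad and horizontal distance between cap_small and head_small below 0.008 m and z of cap_small in the frame of head_small between 0.01 and 0.017 m and horizontal distance between head_large and cup_large below 0.008 m and z of head_large in the frame of cup_large below 0.004 m and horizontal distance between cap_large and head_large below 0.008 m and z of cap_large in the frame of head_large between 0.01 and 0.017 m and horizontal distance between pan_support and pins_mid below 0.006 m and angle between the x axis of pan_support and the x axis of hob, either way round below 0.05 rad and z of pan_support in the frame of pins_mid below 0.004 m and angle between pan_support's own z axis and vertical below 0.03 rad and linear speed of each of head_small, cap_small, head_large, cap_large, pan_support below 0.02 m/s); the robot touches nothing.
It fails at once if the honey jar is shifted more than 25 mm or tipped (distance of honey_jar from where it was at the start of the episode above 0.025 m or angle between honey_jar's own z axis and vertical above 0.35 rad).
It also fails if it takes over 138 s, if anything falls off the work surface, if the arm or the gripper's body presses on something with over 40 N, if the wrist force passes 120 N, or if a joint passes its speed limit or range.

ROBOT

A 6-joint arm with a two-finger parallel gripper is mounted at the origin on a cart in front of the work surface, level with it; the furniture and walls round the work are solid. World frame = base frame: x ahead of the robot, y to its left, z up, the work surface at z = 0. Lengths are in m, angles in degrees, forces in N, time in s.
With the tool pointing down it reaches from about 0.35 to 0.875 m from the base axis. Payload 4.2 kg.
Tool frame: the origin (TCP) lies on the centre line of the jaws, within the pads' length; the fingertips stand 25 mm ahead of it and the grasp point (between the pads) lies 6 mm ahead of it; z points along the fingers, y is the line along which they close (so a half turn about z gives the same grasp; the last joint's range is limited). The gripper opens to 87 mm and grips with 3 to 60 N. Pads are 19 mm wide; open, the fingers measure 117 mm over their backs; the gripper's body (75 mm by 190 mm) begins 51 mm behind the grasp point.
Start: joints at [-59.267, 22.042, 0.453, 0, -68.411, -14.817], TCP at [0.171, -0.601, 0.248] pointing down, gripper open.
Joint ranges: [-179.83, 179.83], [-69.29, 118.12], [-61.27, 80.66], [-181.25, 117.63], [-171.15, -9.14], [-177.46, 177.46]. Speed limits (degrees/s): [159.86, 159.86, 180, 180, 180, 180].

INTERFACE

Orientations are given as a 3x3 rotation matrix whose columns are the frame's x, y, z axes.
In Python, from station import r gives the robot as it stands.
- The arm moves only by the tool move_arm, never from a script. Its argument "series" is a list of rows, each an object with "grip": the opening, from 0 (shut) to 1 (fully open); "xyz": the shift along the tool's x, y, z in mm, a list of three; "angular": the turn, a rotation vector about the tool's x, y, z in rad, a list of three. A call has 1 to 10 rows; each row is the pose to reach, as a shift and turn from the pose commanded when the call began, along the tool's axes at that moment; what a row does not reach only later rows make up. A row lasts 1/10 s, in which the tool goes at most 50 mm and 8.59 degrees, less where a joint would pass 70% of its speed; a pose out of reach is approached as far as the arm can. A call with a gripper value outside its range is refused whole. The fingers move at their own pace and stop on an object; the grip force is fixed at half the most. Time passes only in rows, so rows that repeat a pose let the fingers close. It gives the time, the measured TCP pose, the force, the opening and the grip force at its end, in the units of the state.
- r.sense(): the state, without advancing time (a new reading comes with each control period).
- r.capture(name): name is "scene" or "top" or "wrist"; returns a dict with "img" (400x640x3 uint8, red, green, blue), "camera_matrix" (3x3 intrinsics, pixels), "rvec" (rotation vector, rad) and "tvec" (3), from world to camera coordinates, as OpenCV has them; the wrist camera has in their place "hand_eye" (4x4, takes a point from camera to tool coordinates, whose origin is the TCP and whose axes are the flange's). Camera axes: x right, y down, z forward; pixel columns grow to the right and rows downward; lengths in m; the calibration is good to about 2 mm. A picture is of the moment at which its call begins: read the wrist's pose just before it. There is no depth.
- r.finish_job(): hands the job in; it is judged then, once.
The state is a dict: "time_s": time; "joints": joint angles; "joint_velocities": joint speeds; "effort": joint torques, N m; "tcp_pos": TCP position; "ee_rot": TCP orientation; "wrist_force": force on the tool from outside, world axes, zero at the start; "moment": the same for the moment, N m; "gripper_width": opening from 0.0 (shut) to 1.0 (fully open); "gripper_force": force on a finger pad.
Only numpy, scipy, OpenCV 4.12 (cv2) and the standard library are available. Lean on these libraries where they do the work, as an engineer would, in place of code of your own. Each camera call takes 0.05 s, during which the arm holds its last target. There are 200 camera calls.

## Working session

There is one attempt and no reset: what is moved stays moved. The work goes in short steps, Python scripts to look and compute and a tool call to move; the robot and the scene stay as the last step left them, time stands still between calls to the robot, and variables do not carry over. Pictures are saved under pics/ and viewed, at most 14 in all, crops included, and the job is handed in when it is done.

Besides the shell and the picture viewer there is one more tool, called after ">>>" by a JSON object that holds its "name" and its "arguments". move_arm: Moves the arm, as the interface text tells. Its arguments: {"type":"object","properties":{"series":{"type":"array"}},"required":["series"]}

```bash
ls; mkdir -p pics
python3 - <<'E'
from station import r
import cv2,pickle
s=r.sense();print(s)
d={}
for n in("scene","top"):
    c=r.capture(n);d[n]=c;cv2.imwrite(f"pics/{n}0.png",c["img"][:,:,::-1])
    print(n,c["camera_matrix"],c["rvec"],c["tvec"])
pickle.dump(d,open("c0.pkl","wb"))
E
```

```text
pics
{'time_s': 0.0, 'joints': array([-5.92675931e+01,  2.20914768e+01,  3.80543917e-01, -3.02552265e-02,
       -6.84126860e+01, -1.48155247e+01]), 'joint_velocities': array([-0.06381247,  0.03589092, -0.05562886,  0.02814549,  0.01789681,
       -0.06409596]), 'effort': array([-2.04835965e-05, -3.90665281e+01,  1.87401474e+01,  4.22007456e+00,
        1.08029565e-02, -1.98030239e-04]), 'tcp_pos': array([ 0.17126435, -0.60050259,  0.24645396]), 'ee_rot': array([[-9.61713927e-01, -2.74054485e-01, -6.80490141e-04],
       [-2.74055318e-01,  9.61711625e-01,  2.10543549e-03],
       [ 7.74312406e-05,  2.21131858e-03, -9.99997552e-01]]), 'wrist_force': array([ 0.51137623,  0.15468514, -0.73441551]), 'moment': array([-0.02040694,  0.00450187,  0.02429658]), 'gripper_force': 0.0, 'gripper_width': 0.999925985563229}
scene [[385.13677954   0.         316.10946525]
 [  0.         385.13677954 194.55015146]
 [  0.           0.           1.        ]] [ 1.34545277 -2.26203445  0.90424089] [0.21971095 0.48373347 0.78912968]
top [[380.24840701   0.         318.44152407]
 [  0.         380.24840701 206.06287566]
 [  0.           0.           1.        ]] [ 2.13183877 -2.19014403  0.10591131] [-0.05326839  0.60356744  0.90123369]
```

View pics/scene0.png

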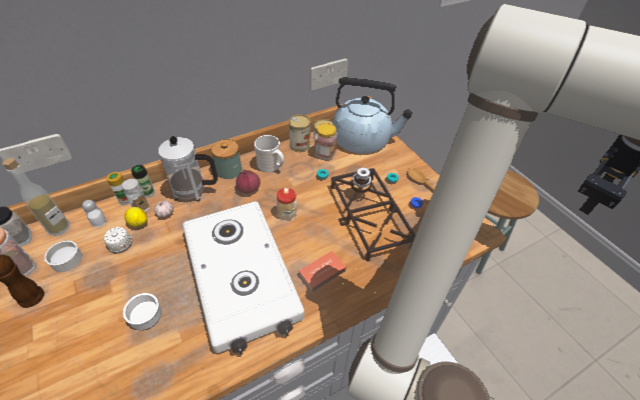

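View pics/top0.png

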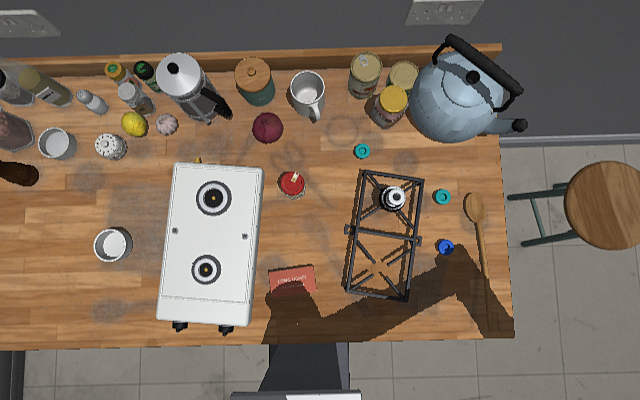

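The scene view shows the pile at about (363,180) on the pan support, with the hob at the left. In the top view:
- The silvery head on the pile is at (393,197).
- The cups are at (213,198), apparently the large one, and (206,269).
- The pins are at (174,231) and (245,237).
- The lugs are at (348,229) and (418,242).

Things that could be taken for head_small are the turquoise rings at (362,151) and (442,197), and the blue ring at (445,246). I choose the silver one at (393,197).

```bash
cat > h.py <<'E'
import numpy as np,cv2
from scipy.spatial.transform import Rotation as R
def ray(c,uv,s=None):
    K=np.array(c["camera_matrix"]);p=np.linalg.solve(K,np.array([uv[0],uv[1],1.]))
    if "hand_eye" in c:
        H=np.array(c["hand_eye"]);Rt=np.array(s["ee_rot"]);o=Rt@H[:3,3]+s["tcp_pos"];return o,Rt@H[:3,:3]@p
    Rw=cv2.Rodrigues(np.array(c["rvec"]))[0];return -Rw.T@np.array(c["tvec"]).ravel(),Rw.T@p
def onz(c,uv,z,s=None):
    o,d=ray(c,uv,s);return o+d*(z-o[2])/d[2]
def tri(rays):
    A=0;b=0
    for o,d in rays:
        d=d/np.linalg.norm(d);P=np.eye(3)-np.outer(d,d);A=A+P;b=b+P@o
    return np.linalg.solve(A,b)
def proj(c,p,s=None):
    K=np.array(c["camera_matrix"])
    if "hand_eye" in c:
        H=np.array(c["hand_eye"]);q=np.asarray(s["ee_rot"]).T@(np.asarray(p)-s["tcp_pos"]);q=H[:3,:3].T@(q-H[:3,3])
    else: q=cv2.Rodrigues(np.array(c["rvec"]))[0]@p+np.array(c["tvec"]).ravel()
    q=K@q;return q[:2]/q[2]
E
python3 - <<'E'
import pickle,cv2,numpy as np
from h import *
d=pickle.load(open("c0.pkl","rb"));t=d["top"]
for n,uv,z in[("cupfar",(213,198),.066),("cupnear",(206,269),.066),("pinL",(174,231),.07),("pinR",(245,237),.07),("lugL",(348,229),.005),("lugR",(418,242),.005),("bar",(383,236),.045),("head",(393.5,197),.09),("jar",(292,183),.086),("t1",(362,151),.019),("t2",(442,197),.019),("b",(445,246),.019),("box",(291,279),.03)]:
    print(n,onz(t,uv,z).round(4))
print(ray(t,(320,200))[0],ray(d["scene"],(320,200))[0])
# height of the pile's top by triangulating
print(tri([ray(t,(393.5,197)),ray(d["scene"],(362.5,174))]).round(4))
i=t["img"][:,:,::-1]
a=cv2.resize(i[135:310,335:460],None,fx=3.4,fy=3.4,interpolation=cv2.INTER_CUBIC)
b=cv2.resize(i[160:335,150:275],None,fx=3.0,fy=3.4,interpolation=cv2.INTER_CUBIC)
cv2.imwrite("pics/crop1.png",np.hstack([a,b])[:, :800])
E
```

```text
cupfar [0.6245 0.1804 0.066 ]
cupnear [0.4579 0.1962 0.066 ]
pinL [0.5483 0.2708 0.07  ]
pinR [0.5298 0.1038 0.07  ]
lugL [ 0.545  -0.1419  0.005 ]
lugR [ 0.5079 -0.3151  0.005 ]
bar [ 0.5241 -0.2224  0.045 ]
head [ 0.6119 -0.2434  0.09  ]
jar [ 0.6518 -0.0098  0.086 ]
t1 [ 0.7402 -0.1831  0.019 ]
t2 [ 0.6175 -0.3772  0.019 ]
b [ 0.4963 -0.3771  0.019 ]
box [0.427  0.0013 0.03  ]
[ 0.50124376 -0.07749946  0.96026136] [-0.0459876   0.29598973  0.90292405]
[ 0.6101 -0.2424  0.0995]
```

View pics/crop1.png

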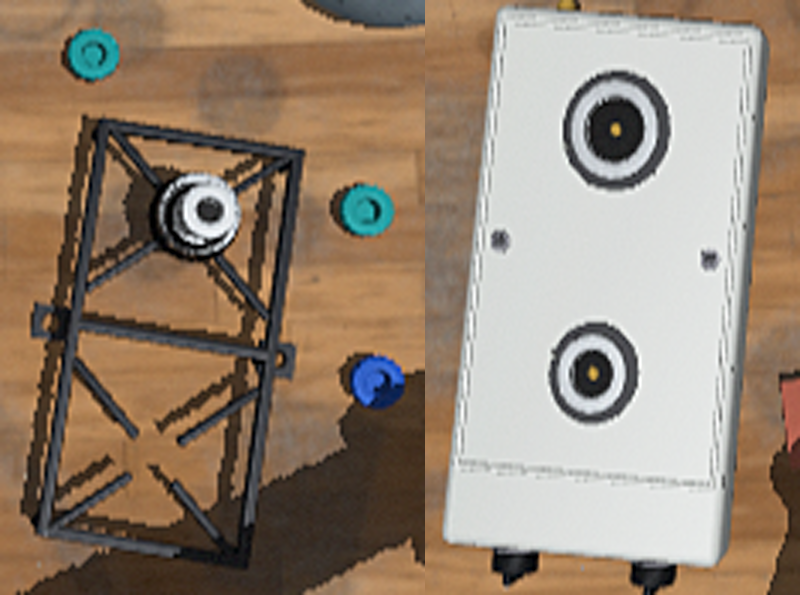

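The crop confirms the silver head on top of a black stack on the support. The far cup is the larger one, and the three lookalikes are turquoise or blue. I'll set up a move helper and go above the pile.

```bash
cat >> h.py <<'E'
def go(s,x,y,z,a):
    """tool-frame shift (mm) and turn (rad) to vertical pose with tool y=(-sin a,cos a)"""
    a=np.radians(a);Rt=np.array(s["ee_rot"]);u,_,v=np.linalg.svd(Rt);Rt=u@v
    T=np.array([[-np.cos(a),-np.sin(a),0],[-np.sin(a),np.cos(a),0],[0,0,-1.]])
    print("xyz",(Rt.T@(np.array([x,y,z])-s["tcp_pos"])*1e3).round(1),"ang",R.from_matrix(Rt.T@T).as_rotvec().round(4))
E
python3 - <<'E'
from station import r
from h import *
s=r.sense();go(s,.55,-.24,.27,-6)
c=r.capture("wrist");print(np.round(c["hand_eye"],4),c["camera_matrix"])
E
```

```text
xyz [-463.  243.  -23.] ang [ 0.0019 -0.0005  0.3823]
[[-1.000e-04 -9.605e-01 -2.782e-01  7.540e-02]
 [ 1.000e+00 -4.000e-04  1.000e-03  8.000e-04]
 [-1.100e-03 -2.782e-01  9.605e-01 -1.366e-01]
 [ 0.000e+00  0.000e+00  0.000e+00  1.000e+00]] [[306.99054831   0.         318.63686371]
 [  0.         306.99054831 190.79423558]
 [  0.           0.           1.        ]]
```

>>> {"name": "move_arm", "arguments": {"series": [{"grip": 1, "xyz": [-45, 24, -23], "angular": [0, 0, 0.04]}, {"grip": 1, "xyz": [-90, 48, -23], "angular": [0, 0, 0.08]}, {"grip": 1, "xyz": [-135, 71, -23], "angular": [0, 0, 0.12]}, {"grip": 1, "xyz": [-180, 95, -23], "angular": [0, 0, 0.16]}, {"grip": 1, "xyz": [-225, 118, -23], "angular": [0, 0, 0.2]}, {"grip": 1, "xyz": [-270, 142, -23], "angular": [0, 0, 0.24]}, {"grip": 1, "xyz": [-315, 166, -23], "angular": [0, 0, 0.28]}, {"grip": 1, "xyz": [-360, 190, -23], "angular": [0, 0, 0.32]}, {"grip": 1, "xyz": [-405, 214, -23], "angular": [0, 0, 0.36]}, {"grip": 1, "xyz": [-440, 232, -23], "angular": [0, 0, 0.38]}]}}

```text
time_s: 1.15
tcp_pos: [0.5306, -0.2567, 0.2705]
ee_rot: [[-0.995, 0.103, -0.0], [0.103, 0.995, 0.0], [0.0, 0.0, -1.0]]
wrist_force: [0.2, -0.7, 0.2]
gripper_width: 1.004
gripper_force: 0.0
```

>>> {"name": "move_arm", "arguments": {"series": [{"grip": 1, "xyz": [-15, 9, 0], "angular": [0, 0, 0]}, {"grip": 1, "xyz": [-20, 11, 0], "angular": [0, 0, 0]}, {"grip": 1, "xyz": [-20, 11, 0], "angular": [0, 0, 0]}]}}

```text
time_s: 1.45
tcp_pos: [0.5504, -0.2499, 0.2699]
ee_rot: [[-0.995, 0.102, -0.001], [0.102, 0.995, 0.0], [0.001, 0.0, -1.0]]
wrist_force: [-1.3, -0.1, 0.9]
gripper_width: 1.001
gripper_force: 0.0
```

```bash
cat > look.py <<'E'
import sys,pickle,cv2
from station import r
s=r.sense();c=r.capture("wrist");n=sys.argv[1]
cv2.imwrite(f"pics/{n}.png",c["img"][:,:,::-1]);pickle.dump((s,c),open(n+".pkl","wb"))
print(s["time_s"],s["tcp_pos"],s["wrist_force"],s["gripper_width"])
E
python3 look.py w1
```

```text
1.45 [ 0.55043685 -0.24991162  0.26994066] [-1.25589671 -0.05331829  0.9107827 ] 1.0006205017787835
```

View pics/w1.png

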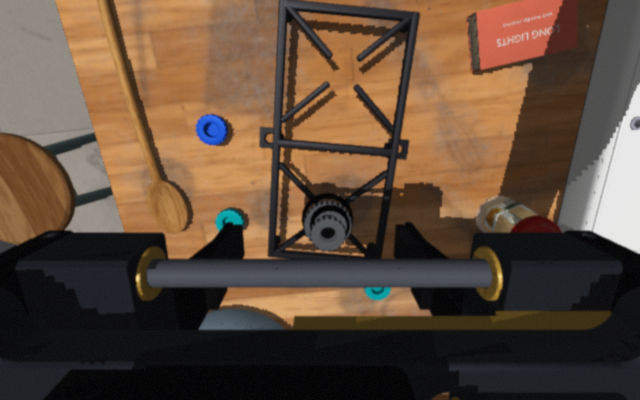

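The wrist view shows the pile with head_small's bore at about (327,233) and its top ring centred near (326,232). The bridge bar runs from (275,143) to (395,152), and the lugs are at (268,137) and (402,149).

Run:
```python
import pickle
from h import *
s,c=pickle.load(open("w1.pkl","rb"))
hp=onz(c,(327,233),.096,s);print("bore floor",hp,"top",onz(c,(326.5,231),.106,s))
print("lugs",onz(c,(266,137),.006,s),onz(c,(403,149),.006,s))
t=pickle.load(open("c0.pkl","rb"))
print(proj(t["top"],hp),proj(t["scene"],hp))
g=cv2.cvtColor(c["img"],cv2.COLOR_RGB2GRAY)[195:255,285:370]
g=cv2.resize(g,None,fx=4,fy=4,interpolation=cv2.INTER_CUBIC)
k=cv2.HoughCircles(cv2.GaussianBlur(g,(7,7),0),cv2.HOUGH_GRADIENT,1.5,20,param1=120,param2=35,minRadius=25,maxRadius=120)
if k is not None:
    for x,y,q in k[0][:6]:print((285+x/4).round(1),(195+y/4).round(1),(q/4).round(1))
```

```text
bore floor [ 0.61310842 -0.24573005  0.096     ] top [ 0.60633407 -0.24589336  0.106     ]
lugs [ 0.51109913 -0.31279454  0.006     ] [ 0.54475676 -0.13697973  0.006     ]
[394.98894794 196.08692723] [362.40058699 173.86191757]
```

>>> {"name": "move_arm", "arguments": {"series": [{"grip": 1, "xyz": [-30, 6, 30], "angular": [0, 0, 0]}, {"grip": 1, "xyz": [-59, 11, 60], "angular": [0, 0, 0]}, {"grip": 1, "xyz": [-59, 11, 95], "angular": [0, 0, 0]}, {"grip": 1, "xyz": [-59, 11, 120], "angular": [0, 0, 0]}, {"grip": 1, "xyz": [-59, 11, 130], "angular": [0, 0, 0]}, {"grip": 1, "xyz": [-59, 11, 130], "angular": [0, 0, 0]}]}}

```text
time_s: 2.1
tcp_pos: [0.6088, -0.2459, 0.1394]
ee_rot: [[-0.995, 0.104, -0.003], [0.104, 0.995, 0.0], [0.003, 0.0, -1.0]]
wrist_force: [0.2, 0.2, 0.7]
gripper_width: 0.998
gripper_force: 0.0
```

```bash
python3 look.py w2; python3 -c "
from station import r
from h import *
go(r.sense(),.610,-.245,.1205,-6)"
```

```text
2.1 [ 0.60875328 -0.2458846   0.13944139] [0.1503881  0.20259049 0.70161944] 0.9977936558523278
xyz [ 0.   1.  20.8] ang [-0.0006  0.0003  0.0013]
```

View pics/w2.png

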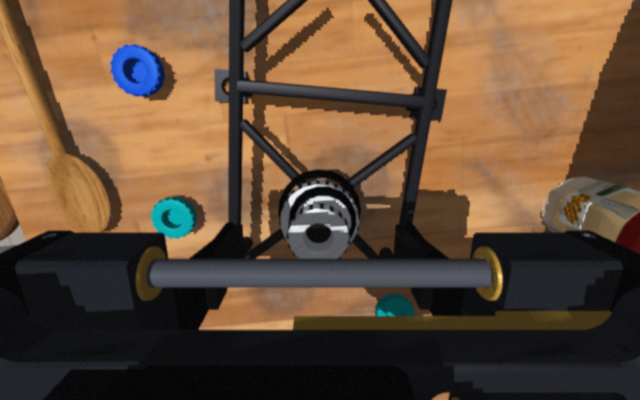

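The head top is centred at about (319,231), directly under the tool centre.

>>> {"name": "move_arm", "arguments": {"series": [{"grip": 1, "xyz": [0, 0, 10], "angular": [0, 0, 0]}, {"grip": 1, "xyz": [0, 0, 18], "angular": [0, 0, 0]}, {"grip": 1, "xyz": [0, 0, 19], "angular": [0, 0, 0]}, {"grip": 0, "xyz": [0, 0, 19], "angular": [0, 0, 0]}, {"grip": 0, "xyz": [0, 0, 19], "angular": [0, 0, 0]}, {"grip": 0, "xyz": [0, 0, 19], "angular": [0, 0, 0]}, {"grip": 0, "xyz": [0, 0, 19], "angular": [0, 0, 0]}, {"grip": 0, "xyz": [0, 0, 19], "angular": [0, 0, 0]}]}}

```text
time_s: 2.95
tcp_pos: [0.6105, -0.2447, 0.1217]
ee_rot: [[-0.995, 0.102, 0.0], [0.102, 0.995, -0.0], [-0.0, 0.0, -1.0]]
wrist_force: [0.6, -0.6, -0.9]
gripper_width: 0.63
gripper_force: 0.0
```

>>> {"name": "move_arm", "arguments": {"series": [{"grip": 0, "xyz": [0, 0, 0], "angular": [0, 0, 0]}, {"grip": 0, "xyz": [0, 0, 0], "angular": [0, 0, 0]}, {"grip": 0, "xyz": [0, 0, 0], "angular": [0, 0, 0]}, {"grip": 0, "xyz": [0, 0, 0], "angular": [0, 0, 0]}, {"grip": 0, "xyz": [0, 0, -5], "angular": [0, 0, 0]}, {"grip": 0, "xyz": [0, 0, -30], "angular": [0, 0, 0]}, {"grip": 0, "xyz": [0, 0, -60], "angular": [0, 0, 0]}, {"grip": 0, "xyz": [0, 0, -80], "angular": [0, 0, 0]}]}}

```text
time_s: 3.75
tcp_pos: [0.6109, -0.2449, 0.2038]
ee_rot: [[-0.995, 0.102, 0.002], [0.102, 0.995, -0.001], [-0.002, -0.001, -1.0]]
wrist_force: [1.2, -0.2, -1.0]
gripper_width: 0.415
gripper_force: 30.0
```

Run:
```python
from station import r
from h import *
import pickle
s=r.sense();print(s["gripper_width"],s["tcp_pos"])
go(s,.40,.195,.2,-6)
t=pickle.load(open("c0.pkl","rb"))["top"]
for n,b in(("far",(178,163,250,235)),("near",(178,238,236,300))):
    x0,y0,x1,y1=b;i=t["img"][y0:y1,x0:x1].astype(int);m=((i.max(2)<150)).astype(np.uint8)
    cs,_=cv2.findContours(m,cv2.RETR_EXTERNAL,cv2.CHAIN_APPROX_NONE)
    q=max(cs,key=lambda k:cv2.contourArea(k));e=cv2.fitEllipse(q);p=np.array(e[0])+(x0,y0);print(n,e,onz(t,p,.060))
```

```text
0.4145978626469373 [ 0.61087751 -0.24491779  0.2038492 ]
xyz [254.6 416.2   3.1] ang [-0.0006  0.0021  0.0028]
far ((35.40605545043945, 34.8994255065918), (33.85525894165039, 35.151371002197266), 64.93710327148438) [0.62549913 0.18116339 0.06      ]
near ((27.75255012512207, 31.29599380493164), (28.298280715942383, 29.52719497680664), 44.75618362426758) [0.45695908 0.19859851 0.06      ]
```

>>> {"name": "move_arm", "arguments": {"series": [{"grip": 0, "xyz": [24, 42, 0], "angular": [0, 0, 0]}, {"grip": 0, "xyz": [48, 83, 0], "angular": [0, 0, 0]}, {"grip": 0, "xyz": [72, 125, 0], "angular": [0, 0, 0]}, {"grip": 0, "xyz": [97, 167, 0], "angular": [0, 0, 0]}, {"grip": 0, "xyz": [121, 208, 0], "angular": [0, 0, 0]}, {"grip": 0, "xyz": [145, 250, 0], "angular": [0, 0, 0]}, {"grip": 0, "xyz": [170, 292, 0], "angular": [0, 0, 0]}, {"grip": 0, "xyz": [194, 334, 0], "angular": [0, 0, 0]}, {"grip": 0, "xyz": [218, 376, 0], "angular": [0, 0, 0]}, {"grip": 0, "xyz": [235, 405, 0], "angular": [0, 0, 0]}]}}

```text
time_s: 4.75
tcp_pos: [0.4166, 0.1843, 0.2021]
ee_rot: [[-0.995, 0.1, 0.001], [0.1, 0.995, 0.001], [-0.001, 0.001, -1.0]]
wrist_force: [-0.4, 0.7, -0.8]
gripper_width: 0.415
gripper_force: 30.0
```

>>> {"name": "move_arm", "arguments": {"series": [{"grip": 0, "xyz": [7, 12, 0], "angular": [0, 0, 0]}, {"grip": 0, "xyz": [7, 12, 0], "angular": [0, 0, 0]}, {"grip": 0, "xyz": [7, 12, 0], "angular": [0, 0, 0]}]}}

```text
time_s: 5.05
tcp_pos: [0.412, 0.1948, 0.2017]
ee_rot: [[-0.995, 0.101, -0.0], [0.101, 0.995, -0.0], [0.0, -0.0, -1.0]]
wrist_force: [0.2, -0.5, -1.0]
gripper_width: 0.413
gripper_force: 30.0
```

```bash
python3 look.py w3
```

```text
5.05 [0.41201948 0.19476616 0.20172398] [ 0.15966026 -0.50360917 -0.95377583] 0.4128107474923704
```

View pics/w3.png

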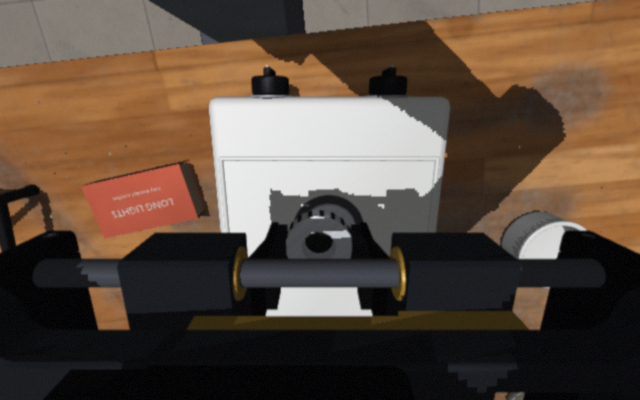

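The held head hides the small cup. I'll view from further ahead so the cups appear above the gripper.

>>> {"name": "move_arm", "arguments": {"series": [{"grip": 0, "xyz": [-35, 0, -25], "angular": [0, 0, 0]}, {"grip": 0, "xyz": [-75, 0, -50], "angular": [0, 0, 0]}, {"grip": 0, "xyz": [-120, 0, -70], "angular": [0, 0, 0]}, {"grip": 0, "xyz": [-140, 0, -80], "angular": [0, 0, 0]}, {"grip": 0, "xyz": [-140, 0, -80], "angular": [0, 0, 0]}, {"grip": 0, "xyz": [-140, 0, -80], "angular": [0, 0, 0]}]}}

```text
time_s: 5.7
tcp_pos: [0.5514, 0.1791, 0.2806]
ee_rot: [[-0.995, 0.105, -0.002], [0.105, 0.995, -0.001], [0.002, -0.001, -1.0]]
wrist_force: [-0.5, 0.1, -1.6]
gripper_width: 0.414
gripper_force: 30.0
```

```bash
python3 look.py w4
python3 - <<'E'
import pickle
from h import *
s,c=pickle.load(open("w4.pkl","rb"))
for n,p in(("small",(.457,.198,.066)),("large",(.6255,.181,.066)),("pL",(.548,.271,.07)),("pR",(.53,.104,.07))):print(n,proj(c,p,s).round())
E
```

```text
5.7 [0.55135569 0.17913069 0.28059005] [-0.48523882  0.07111509 -1.5740208 ] 0.4143961558810434
small [326.  83.]
large [325. 228.]
pL [397. 160.]
pR [250. 159.]
```

View pics/w4.png

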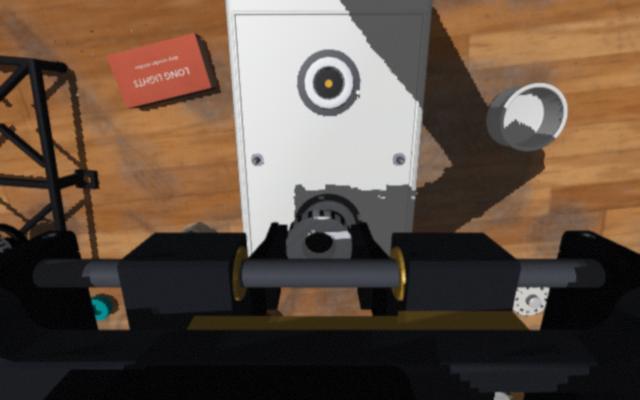

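Small cup centred at about (328,82), and the pins at (257,159) and (400,159). The held head's bore is at (320,242).

Run:
```python
import pickle
from h import *
s,c=pickle.load(open("w4.pkl","rb"))
i=c["img"].astype(int)
def blobs(x0,y0,x1,y1,m,amin):
    cs,_=cv2.findContours(m[y0:y1,x0:x1].astype(np.uint8),cv2.RETR_LIST,cv2.CHAIN_APPROX_NONE)
    for q in cs:
        if cv2.contourArea(q)>amin and len(q)>=5:
            e=cv2.fitEllipse(q);yield np.array(e[0])+(x0,y0),np.round(e[1],1)
for p,ax in blobs(292,44,366,120,i.max(2)<150,100):
    print("cup",p.round(1),ax,onz(c,p,.058,s).round(4),onz(c,p,.066,s).round(4))
for b in((245,148,270,172),(388,148,412,172)):
    for p,ax in blobs(*b,i.max(2)<170,15):print("pin",p.round(1),ax,onz(c,p,.065,s).round(4))
g=cv2.cvtColor(c["img"],cv2.COLOR_RGB2GRAY)
for p,ax in blobs(298,224,345,256,g<35,60):print("bore",p,ax,onz(c,p,s["tcp_pos"][2]-.018,s))
```

```text
cup [328.1  82.3] [30.2 32.1] [0.4559 0.201  0.058 ] [0.4563 0.2007 0.066 ]
cup [328.2  81.9] [49.9 52.7] [0.4555 0.2011 0.058 ] [0.456  0.2008 0.066 ]
cup [328.4  82.4] [61.5 65.5] [0.4561 0.2013 0.058 ] [0.4566 0.201  0.066 ]
pin [256.9 159.8] [ 9.9 11.1] [0.5323 0.1104 0.065 ]
pin [398.5 159.1] [11.  12.1] [0.5486 0.2738 0.065 ]
bore [318.47430611 242.45338821] [18.8 26. ] [0.5499876  0.18038623 0.26259005]
```

>>> {"name": "move_arm", "arguments": {"series": [{"grip": 0, "xyz": [35, 4, 30], "angular": [0, 0, 0]}, {"grip": 0, "xyz": [70, 8, 60], "angular": [0, 0, 0]}, {"grip": 0, "xyz": [97, 11, 95], "angular": [0, 0, 0]}, {"grip": 0, "xyz": [97, 11, 135], "angular": [0, 0, 0]}, {"grip": 0, "xyz": [97, 11, 158], "angular": [0, 0, 0]}, {"grip": 0, "xyz": [97, 11, 160], "angular": [0, 0, 0]}, {"grip": 0, "xyz": [97, 11, 160], "angular": [0, 0, 0]}]}}

```text
time_s: 6.45
tcp_pos: [0.4557, 0.2012, 0.1218]
ee_rot: [[-0.995, 0.101, -0.0], [0.101, 0.995, -0.001], [0.0, -0.001, -1.0]]
wrist_force: [0.8, 0.9, -1.0]
gripper_width: 0.411
gripper_force: 30.0
```

```bash
cat > st.py <<'E'
import sys
from station import r
from h import *
s=r.sense();print(s["time_s"],s["tcp_pos"].round(4),s["wrist_force"].round(1),round(s["gripper_width"],3));go(s,*map(float,sys.argv[1:5]))
E
python3 st.py .4565 .2005 .096 -6
```

```text
6.45 [0.4557 0.2012 0.1218] [ 0.8  0.9 -1. ] 0.411
xyz [-0.9 -0.6 25.8] ang [-0.0008 -0.0002  0.0034]
```

>>> {"name": "move_arm", "arguments": {"series": [{"grip": 0, "xyz": [-1, 0, 10], "angular": [0, 0, 0]}, {"grip": 0, "xyz": [-1, 0, 20], "angular": [0, 0, 0]}, {"grip": 0, "xyz": [-1, 0, 25], "angular": [0, 0, 0]}, {"grip": 0, "xyz": [-1, 0, 26], "angular": [0, 0, 0]}, {"grip": 0, "xyz": [-1, 0, 27], "angular": [0, 0, 0]}, {"grip": 0, "xyz": [-1, 0, 27], "angular": [0, 0, 0]}]}}

```text
time_s: 7.05
tcp_pos: [0.4572, 0.2013, 0.0946]
ee_rot: [[-0.995, 0.102, 0.0], [0.102, 0.995, 0.0], [-0.0, 0.0, -1.0]]
wrist_force: [-0.4, 0.9, -0.4]
gripper_width: 0.413
gripper_force: 30.0
```

>>> {"name": "move_arm", "arguments": {"series": [{"grip": 0.7, "xyz": [0, 0, 0], "angular": [0, 0, 0]}, {"grip": 0.7, "xyz": [0, 0, 0], "angular": [0, 0, 0]}, {"grip": 0.7, "xyz": [0, 0, 0], "angular": [0, 0, 0]}, {"grip": 0.7, "xyz": [0, 0, 0], "angular": [0, 0, 0]}, {"grip": 0.7, "xyz": [0, 0, -20], "angular": [0, 0, 0]}, {"grip": 0.7, "xyz": [0, 0, -60], "angular": [0, 0, 0]}, {"grip": 1, "xyz": [-40, 0, -100], "angular": [0, 0, 0]}, {"grip": 1, "xyz": [-80, 0, -140], "angular": [0, 0, 0]}, {"grip": 1, "xyz": [-95, 0, -160], "angular": [0, 0, 0]}, {"grip": 1, "xyz": [-95, 0, -160], "angular": [0, 0, 0]}]}}

```text
time_s: 8.05
tcp_pos: [0.5561, 0.1921, 0.2592]
ee_rot: [[-0.995, 0.103, 0.01], [0.103, 0.995, 0.004], [-0.009, 0.005, -1.0]]
wrist_force: [-0.9, 0.4, -1.0]
gripper_width: 0.959
gripper_force: 0.0
```

```bash
python3 look.py w5; python3 st.py .61 -.245 .2 -6
```

```text
8.05 [0.55605719 0.19212364 0.25917178] [-0.92100772  0.39542322 -0.9874696 ] 0.9594584058431689
8.1 [0.5533 0.1917 0.2563] [-0.4 -0.8 -1.4] 0.971
xyz [-101.4 -428.7   55.4] ang [0.0028 0.0034 0.001 ]
```

View pics/w5.png

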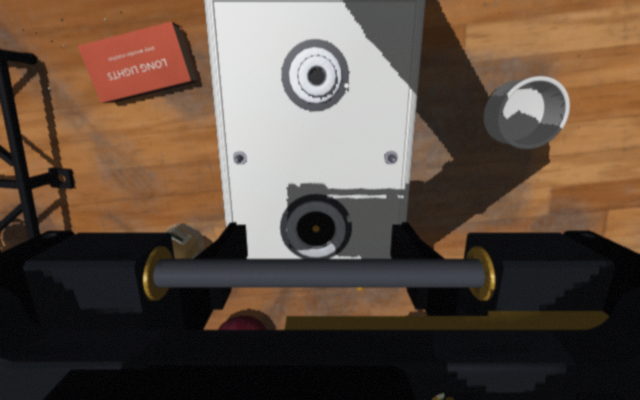

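Head_small sits in the small cup at (317,75). The large cup is at about (316,228).

```bash
cat >> h.py <<'E'
def blobs(m,b,amin):
    x0,y0,x1,y1=b
    cs,_=cv2.findContours(m[y0:y1,x0:x1].astype(np.uint8),cv2.RETR_LIST,cv2.CHAIN_APPROX_NONE)
    for q in cs:
        if cv2.contourArea(q)>amin and len(q)>=5:
            e=cv2.fitEllipse(q);yield np.array(e[0])+(x0,y0),np.round(e[1],1)
E
python3 - <<'E'
import pickle
from h import *
s,c=pickle.load(open("w5.pkl","rb"));m=c["img"].max(2)
for p,ax in blobs(m<150,(275,35,360,115),60):print("hs",p.round(1),ax,onz(c,p,.078,s).round(4),onz(c,p,.060,s).round(4))
for p,ax in blobs(m<70,(278,190,355,258),60):print("cl",p.round(1),ax,onz(c,p,.066,s).round(4))
for b in((230,148,250,170),(380,148,402,170)):
    for p,ax in blobs(m<170,b,15):print("pin",p.round(1),ax,onz(c,p,.065,s).round(4))
E
```

```text
hs [316.3  75.3] [18.  19.1] [0.4576 0.2024 0.078 ] [0.4563 0.2025 0.06  ]
hs [313.6  73.1] [51.5 54.9] [0.4553 0.2    0.078 ] [0.4539 0.2    0.06  ]
hs [314.9  74.9] [66.4 71. ] [0.457  0.2011 0.078 ] [0.4558 0.2011 0.06  ]
cl [315.  228.4] [37.1 43.2] [0.6225 0.1833 0.066 ]
cl [315.6 227.3] [62.9 65. ] [0.6211 0.1841 0.066 ]
pin [239.7 157.9] [11.4 12.8] [0.5317 0.1109 0.065 ]
pin [390.4 157.2] [12.6 13.3] [0.5481 0.2739 0.065 ]
```

>>> {"name": "move_arm", "arguments": {"series": [{"grip": 1, "xyz": [-8, -43, 0], "angular": [0, 0, 0]}, {"grip": 1, "xyz": [-16, -86, 0], "angular": [0, 0, 0]}, {"grip": 1, "xyz": [-24, -129, 0], "angular": [0, 0, 0]}, {"grip": 1, "xyz": [-32, -172, 0], "angular": [0, 0, 0]}, {"grip": 1, "xyz": [-40, -215, 0], "angular": [0, 0, 0]}, {"grip": 1, "xyz": [-48, -258, 0], "angular": [0, 0, 0]}, {"grip": 1, "xyz": [-56, -301, 0], "angular": [0, 0, 0]}, {"grip": 1, "xyz": [-64, -344, 10], "angular": [0, 0, 0]}, {"grip": 1, "xyz": [-72, -387, 20], "angular": [0, 0, 0]}, {"grip": 1, "xyz": [-80, -420, 30], "angular": [0, 0, 0]}]}}

```text
time_s: 9.1
tcp_pos: [0.5868, -0.2359, 0.2227]
ee_rot: [[-0.995, 0.103, -0.003], [0.103, 0.995, 0.001], [0.003, 0.001, -1.0]]
wrist_force: [0.0, 0.4, 0.4]
gripper_width: 1.0
gripper_force: 0.0
```

>>> {"name": "move_arm", "arguments": {"series": [{"grip": 1, "xyz": [0, -9, 10], "angular": [0, 0, 0]}, {"grip": 1, "xyz": [0, -9, 20], "angular": [0, 0, 0]}, {"grip": 1, "xyz": [0, -9, 20], "angular": [0, 0, 0]}, {"grip": 1, "xyz": [0, -9, 20], "angular": [0, 0, 0]}]}}

```text
time_s: 9.5
tcp_pos: [0.5873, -0.2419, 0.2044]
ee_rot: [[-0.995, 0.1, -0.001], [0.1, 0.995, 0.0], [0.001, 0.0, -1.0]]
wrist_force: [0.8, 0.8, -0.5]
gripper_width: 1.004
gripper_force: 0.0
```

```bash
python3 look.py w6; python3 st.py .61 -.245 .103 -6
```

```text
9.5 [ 0.58730316 -0.24191313  0.2044405 ] [ 0.80305453  0.8168686  -0.45652958] 1.0042672601838105
9.55 [ 0.5877 -0.242   0.2051] [-0.1  0.5  0.6] 0.999
xyz [-22.4  -0.8 102.1] ang [-0.0001  0.0007  0.0046]
```

View pics/w6.png

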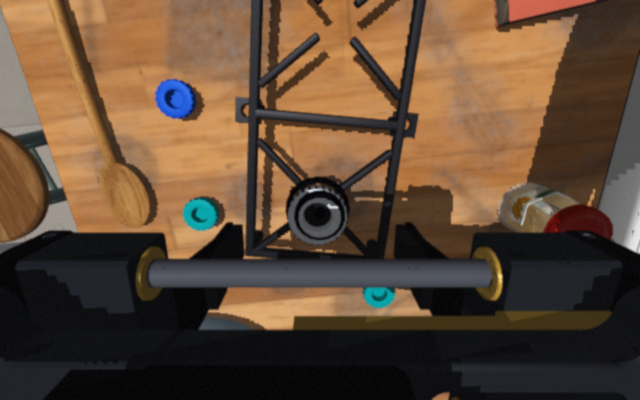

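The pile now shows cap_small, a black disc centred at about (319,217), which agrees with (0.610,-0.245).

>>> {"name": "move_arm", "arguments": {"series": [{"grip": 1, "xyz": [-15, 0, 35], "angular": [0, 0, 0]}, {"grip": 1, "xyz": [-22, 0, 65], "angular": [0, 0, 0]}, {"grip": 1, "xyz": [-22, 0, 90], "angular": [0, 0, 0]}, {"grip": 1, "xyz": [-22, 0, 100], "angular": [0, 0, 0]}, {"grip": 1, "xyz": [-22, 0, 101], "angular": [0, 0, 0]}, {"grip": 1, "xyz": [-22, 0, 101], "angular": [0, 0, 0]}]}}

```text
time_s: 10.15
tcp_pos: [0.6102, -0.2454, 0.1051]
ee_rot: [[-0.995, 0.101, 0.002], [0.101, 0.995, -0.001], [-0.002, -0.001, -1.0]]
wrist_force: [-0.1, -0.3, 1.4]
gripper_width: 0.999
gripper_force: 0.0
```

```bash
python3 st.py .61 -.245 .103 -6
```

```text
10.15 [ 0.6102 -0.2454  0.1051] [-0.1 -0.3  1.4] 0.999
xyz [0.3 0.4 2.1] ang [-0.0006  0.0023  0.0036]
```

>>> {"name": "move_arm", "arguments": {"series": [{"grip": 1, "xyz": [0, 0, 2], "angular": [0, 0, 0]}, {"grip": 0, "xyz": [0, 0, 2], "angular": [0, 0, 0]}, {"grip": 0, "xyz": [0, 0, 2], "angular": [0, 0, 0]}, {"grip": 0, "xyz": [0, 0, 2], "angular": [0, 0, 0]}, {"grip": 0, "xyz": [0, 0, 2], "angular": [0, 0, 0]}, {"grip": 0, "xyz": [0, 0, 2], "angular": [0, 0, 0]}, {"grip": 0, "xyz": [0, 0, 2], "angular": [0, 0, 0]}, {"grip": 0, "xyz": [0, 0, 2], "angular": [0, 0, 0]}, {"grip": 0, "xyz": [0, 0, 2], "angular": [0, 0, 0]}, {"grip": 0, "xyz": [0, 0, 2], "angular": [0, 0, 0]}]}}

```text
time_s: 11.15
tcp_pos: [0.6093, -0.2455, 0.1015]
ee_rot: [[-0.995, 0.102, 0.0], [0.102, 0.995, 0.0], [-0.0, 0.0, -1.0]]
wrist_force: [-0.7, 0.1, 1.2]
gripper_width: 0.508
gripper_force: 30.0
```

>>> {"name": "move_arm", "arguments": {"series": [{"grip": 0, "xyz": [0, 0, 0], "angular": [0, 0, 0]}, {"grip": 0, "xyz": [0, 0, -4], "angular": [0, 0, 0]}, {"grip": 0, "xyz": [0, 0, -15], "angular": [0, 0, 0]}, {"grip": 0, "xyz": [0, 0, -40], "angular": [0, 0, 0]}, {"grip": 0, "xyz": [0, 0, -75], "angular": [0, 0, 0]}, {"grip": 0, "xyz": [0, 0, -100], "angular": [0, 0, 0]}]}}

```text
time_s: 11.75
tcp_pos: [0.6099, -0.246, 0.2048]
ee_rot: [[-0.995, 0.102, 0.003], [0.102, 0.995, -0.001], [-0.003, -0.001, -1.0]]
wrist_force: [-0.4, -0.1, -0.7]
gripper_width: 0.514
gripper_force: 30.0
```

```bash
python3 st.py .457 .2017 .2 -6
```

```text
11.75 [ 0.6099 -0.246   0.2048] [-0.4 -0.1 -0.7] 0.514
xyz [197.6 429.9   3.7] ang [-0.001   0.0029  0.0028]
```

>>> {"name": "move_arm", "arguments": {"series": [{"grip": 0, "xyz": [20, 43, 0], "angular": [0, 0, 0]}, {"grip": 0, "xyz": [40, 86, 0], "angular": [0, 0, 0]}, {"grip": 0, "xyz": [60, 129, 0], "angular": [0, 0, 0]}, {"grip": 0, "xyz": [80, 172, 0], "angular": [0, 0, 0]}, {"grip": 0, "xyz": [100, 215, 0], "angular": [0, 0, 0]}, {"grip": 0, "xyz": [120, 258, 0], "angular": [0, 0, 0]}, {"grip": 0, "xyz": [140, 301, 0], "angular": [0, 0, 0]}, {"grip": 0, "xyz": [160, 344, 0], "angular": [0, 0, 0]}, {"grip": 0, "xyz": [180, 387, 0], "angular": [0, 0, 0]}, {"grip": 0, "xyz": [196, 425, 0], "angular": [0, 0, 0]}]}}

```text
time_s: 12.75
tcp_pos: [0.4567, 0.1991, 0.2028]
ee_rot: [[-0.995, 0.101, 0.002], [0.101, 0.995, 0.001], [-0.001, 0.001, -1.0]]
wrist_force: [0.8, 0.3, -1.2]
gripper_width: 0.515
gripper_force: 30.0
```

>>> {"name": "move_arm", "arguments": {"series": [{"grip": 0, "xyz": [2, 5, 20], "angular": [0, 0, 0]}, {"grip": 0, "xyz": [2, 5, 50], "angular": [0, 0, 0]}, {"grip": 0, "xyz": [2, 5, 70], "angular": [0, 0, 0]}, {"grip": 0, "xyz": [2, 5, 75], "angular": [0, 0, 0]}, {"grip": 0, "xyz": [2, 5, 75], "angular": [0, 0, 0]}]}}

```text
time_s: 13.25
tcp_pos: [0.4563, 0.2023, 0.1268]
ee_rot: [[-0.995, 0.102, -0.0], [0.102, 0.995, -0.001], [0.0, -0.001, -1.0]]
wrist_force: [-0.3, 0.1, -1.0]
gripper_width: 0.511
gripper_force: 30.0
```

```bash
python3 st.py .457 .2017 .106 -6; python3 look.py w7
```

```text
13.25 [0.4563 0.2023 0.1268] [-0.3  0.1 -1. ] 0.511
xyz [-0.7 -0.5 20.8] ang [-0.0006 -0.0001  0.0027]
13.25 [0.45634356 0.20226941 0.12677071] [-0.34029891  0.0506695  -0.98822686] 0.5111049113641789
```

View pics/w7.png

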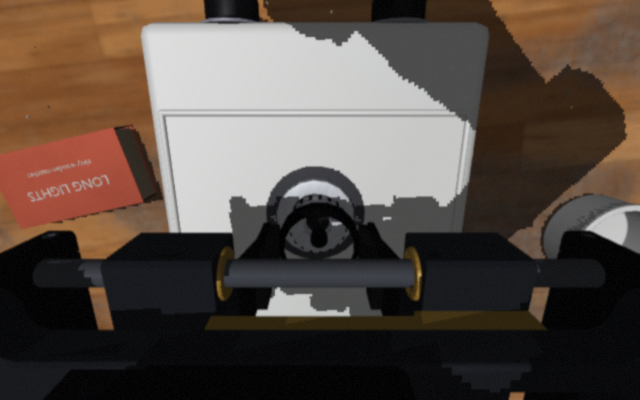

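A mirror-like black cap is held, centred at about (318,228), and the small cup with its head is right behind it at (318,200). The opening matches 46 mm. I'll lower it onto the head.

>>> {"name": "move_arm", "arguments": {"series": [{"grip": 0, "xyz": [-1, 0, 8], "angular": [0, 0, 0]}, {"grip": 0, "xyz": [-1, 0, 14], "angular": [0, 0, 0]}, {"grip": 0, "xyz": [-1, 0, 18], "angular": [0, 0, 0]}, {"grip": 0, "xyz": [-1, 0, 20], "angular": [0, 0, 0]}, {"grip": 0, "xyz": [-1, 0, 20], "angular": [0, 0, 0]}, {"grip": 0, "xyz": [-1, 0, 20], "angular": [0, 0, 0]}]}}

```text
time_s: 13.9
tcp_pos: [0.4573, 0.2023, 0.1066]
ee_rot: [[-0.995, 0.102, 0.0], [0.102, 0.995, 0.0], [-0.0, 0.0, -1.0]]
wrist_force: [0.1, 0.9, -1.0]
gripper_width: 0.513
gripper_force: 30.0
```

>>> {"name": "move_arm", "arguments": {"series": [{"grip": 0, "xyz": [0, 0, 1], "angular": [0, 0, 0]}, {"grip": 0, "xyz": [0, 0, 2], "angular": [0, 0, 0]}, {"grip": 0, "xyz": [0, 0, 2], "angular": [0, 0, 0]}]}}

```text
time_s: 14.2
tcp_pos: [0.4571, 0.2022, 0.1045]
ee_rot: [[-0.995, 0.102, -0.0], [0.102, 0.995, -0.0], [0.0, -0.0, -1.0]]
wrist_force: [-0.0, -0.1, -0.5]
gripper_width: 0.507
gripper_force: 30.0
```

>>> {"name": "move_arm", "arguments": {"series": [{"grip": 0.8, "xyz": [0, 0, 0], "angular": [0, 0, 0]}, {"grip": 0.8, "xyz": [0, 0, 0], "angular": [0, 0, 0]}, {"grip": 0.8, "xyz": [0, 0, 0], "angular": [0, 0, 0]}, {"grip": 0.8, "xyz": [0, 0, 0], "angular": [0, 0, 0]}, {"grip": 0.8, "xyz": [0, 0, -20], "angular": [0, 0, 0]}, {"grip": 0.8, "xyz": [0, 0, -55], "angular": [0, 0, 0]}, {"grip": 1, "xyz": [-35, 0, -90], "angular": [0, 0, 0]}, {"grip": 1, "xyz": [-70, 0, -125], "angular": [0, 0, 0]}, {"grip": 1, "xyz": [-95, 0, -150], "angular": [0, 0, 0]}, {"grip": 1, "xyz": [-95, 0, -150], "angular": [0, 0, 0]}]}}

```text
time_s: 15.2
tcp_pos: [0.5559, 0.193, 0.2585]
ee_rot: [[-0.995, 0.104, 0.009], [0.104, 0.995, 0.004], [-0.008, 0.005, -1.0]]
wrist_force: [0.5, -0.5, 0.1]
gripper_width: 0.983
gripper_force: 0.0
```

```bash
python3 look.py w8; python3 st.py .588 -.243 .2 -6; python3 -c "
import cv2,numpy as np
from station import r
a=cv2.imread('pics/w8.png')[20:260,220:420];b=r.capture('scene')['img'][255:305,215:275,::-1]
cv2.imwrite('pics/v8.png',np.hstack([cv2.resize(a,(400,480)),cv2.resize(b,(400,480),interpolation=cv2.INTER_CUBIC)]))"
```

```text
15.2 [0.55592951 0.19302304 0.2585201 ] [ 0.47710792 -0.49496093  0.10025199] 0.9834849061981057
15.25 [0.5532 0.1927 0.2558] [-0.4 -0.7 -0.5] 0.995
xyz [ -79.6 -429.8   55. ] ang [0.0023 0.0027 0.0009]
```

View pics/v8.png

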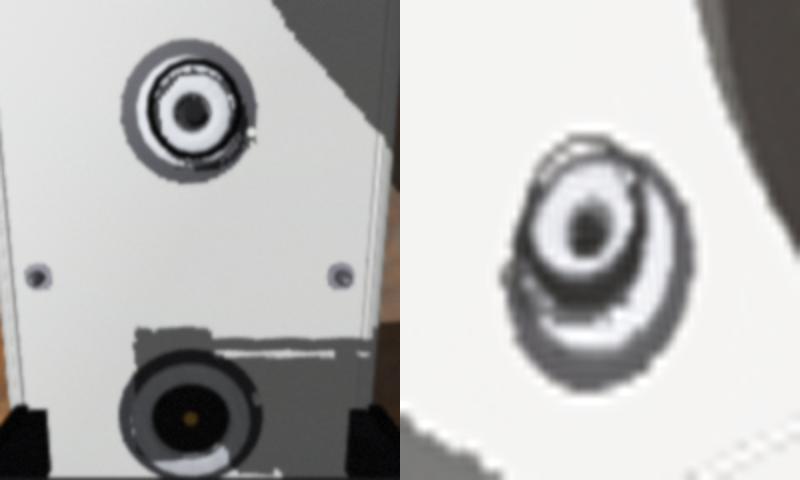

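The crop shows a black rim ring over the cup with a bright centre and a dark spot. I'll check by triangulation whether those are at cap height (about 0.089) or head height (0.078).

Run:
```python
import pickle
from h import *
from station import r
s,w=pickle.load(open("w8.pkl","rb"));sc=r.capture("scene");tp=r.capture("top")
pickle.dump((sc,tp),open("st8.pkl","wb"))
def show(c,b,n):
    m=c["img"].max(2).astype(int)
    out=[]
    for th in(90,130):
        for p,ax in blobs(m<th,b,8):
            print(n,th,p.round(1),ax);out.append(p)
show(w,(275,35,360,115),"w");show(sc,(228,265,262,300),"s");show(tp,(188,250,226,288),"t")
m=w["img"].max(2);print(m[76,275:360:2])
```

```text
w 90 [327.6  97.5] [ 4.3 15.5]
w 90 [315.4  75.8] [15.3 17.2]
w 90 [316.8  73.8] [39.1 45.6]
w 90 [319.4  77.1] [48.  58.5]
w 130 [327.8  97.4] [2.7 7.8]
w 130 [315.5  75.8] [17.4 18.3]
w 130 [302.   60.5] [3.8 5.4]
w 130 [316.9  74.4] [37.1 43.8]
w 130 [315.7  74.8] [54.2 55.6]
w 130 [314.2  75.3] [65.4 70.2]
s 90 [242.7 278.7] [3.3 4.2]
s 90 [241.8 278.5] [14.4 17.3]
s 130 [242.9 278.9] [4.5 4.9]
s 130 [246.1 283. ] [16.2 22. ]
s 130 [244.5 282.8] [23.5 25.9]
t 90 [202.8 269.3] [5.6 6.7]
t 90 [200.9 269.7] [16.2 18.4]
t 90 [206.4 270. ] [20.  23.2]
t 90 [205.9 269.1] [27.7 29. ]
t 130 [202.6 269.2] [6.3 7.4]
t 130 [201.1 269.6] [15.8 17.7]
t 130 [205.  259.5] [3.2 4.2]
t 130 [206.1 269.7] [20.2 22.4]
t 130 [205.8 269.1] [28.2 29.2]
[222 223 214 136 114 113 127 222 232 113  11  48 132 233 231 204  93  58
  54  40  38  40  37  34  65 144 230 228 220 205 116  40   6  22  76  91
 113 202 212 211 212 212 212]
```

```bash
python3 - <<'E'
import pickle
from h import *
s,w=pickle.load(open("w8.pkl","rb"));sc,tp=pickle.load(open("st8.pkl","rb"))
print("spot",tri([ray(w,(315.5,75.8),s),ray(sc,(242.8,278.8)),ray(tp,(202.7,269.25))]),tri([ray(sc,(242.8,278.8)),ray(tp,(202.7,269.25))]))
print("bright",tri([ray(w,(316.9,74.2),s),ray(sc,(241.8,278.5)),ray(tp,(201,269.6))]))
print("cup", tri([ray(sc,(244.5,282.8)),ray(tp,(205.8,269.1))]))
E
cd pics; python3 -c "
import cv2,numpy as np,pickle
a=cv2.imread('w6.png')[165:255,270:370];b=cv2.imread('w7.png')[175:265,260:380]
sc,tp=pickle.load(open('../st8.pkl','rb'));c=tp['img'][160:300,140:420,::-1]
cv2.imwrite('v9.png',np.vstack([np.hstack([cv2.resize(a,(400,300)),cv2.resize(b,(400,300))]),cv2.resize(c,(800,300))]))"
```

```text
spot [0.45806294 0.20188647 0.07614863] [0.45848683 0.20164203 0.07572317]
bright [0.45728946 0.20395583 0.08084034]
cup [0.45764592 0.20010122 0.05688779]
```

View pics/v9.png

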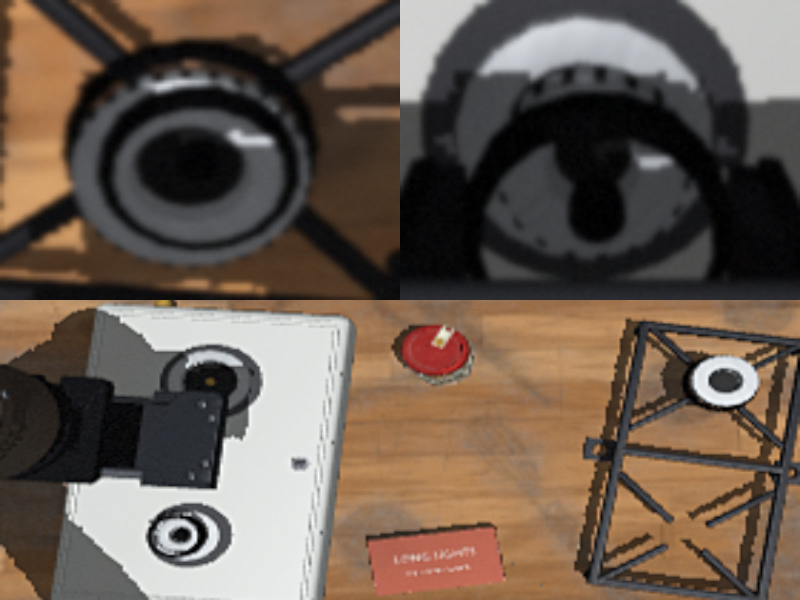

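The two strips show that the cap's flat top renders see-through: the held cap is a black rim with a spigot blob, and the head's ring is visible inside it. So the bright centre is the head itself, at z=0.076, seen concentric through a seated cap. The pile's top is now head_large, at top-camera pixel (392.7,198).

```bash
python3 - <<'E'
import pickle
from h import *
sc,tp=pickle.load(open("st8.pkl","rb"))
m=tp["img"].min(2).astype(int)
for p,ax in blobs(m>190,(375,180,412,216),40):print("bright",p,ax,onz(tp,p,.076))
E
python3 st.py .59 -.243 .2 -6
```

```text
bright [393.45829582 197.3256073 ] [13.4 13.4] [ 0.6128762  -0.24591107  0.076     ]
bright [393.4503231  197.35977554] [21.5 21.9] [ 0.61279618 -0.24588863  0.076     ]
15.4 [0.5503 0.1922 0.2531] [-0.6 -0.6 -0.4] 1.0
xyz [ -84.  -428.8   53.5] ang [-0.0015 -0.0028  0.0025]
```

>>> {"name": "move_arm", "arguments": {"series": [{"grip": 1, "xyz": [-8, -43, 0], "angular": [0, 0, 0]}, {"grip": 1, "xyz": [-16, -86, 0], "angular": [0, 0, 0]}, {"grip": 1, "xyz": [-24, -129, 0], "angular": [0, 0, 0]}, {"grip": 1, "xyz": [-32, -172, 0], "angular": [0, 0, 0]}, {"grip": 1, "xyz": [-40, -215, 0], "angular": [0, 0, 0]}, {"grip": 1, "xyz": [-48, -258, 0], "angular": [0, 0, 0]}, {"grip": 1, "xyz": [-56, -301, 0], "angular": [0, 0, 0]}, {"grip": 1, "xyz": [-64, -344, 10], "angular": [0, 0, 0]}, {"grip": 1, "xyz": [-72, -387, 20], "angular": [0, 0, 0]}, {"grip": 1, "xyz": [-80, -425, 30], "angular": [0, 0, 0]}]}}

```text
time_s: 16.4
tcp_pos: [0.5867, -0.2395, 0.2231]
ee_rot: [[-0.995, 0.102, -0.002], [0.102, 0.995, 0.001], [0.002, 0.0, -1.0]]
wrist_force: [1.3, 0.4, -0.6]
gripper_width: 1.0
gripper_force: 0.0
```

>>> {"name": "move_arm", "arguments": {"series": [{"grip": 1, "xyz": [0, -5, 20], "angular": [0, 0, 0]}, {"grip": 1, "xyz": [0, -5, 25], "angular": [0, 0, 0]}, {"grip": 1, "xyz": [0, -5, 25], "angular": [0, 0, 0]}, {"grip": 1, "xyz": [0, -5, 25], "angular": [0, 0, 0]}]}}

```text
time_s: 16.8
tcp_pos: [0.5876, -0.2423, 0.2002]
ee_rot: [[-0.995, 0.1, 0.0], [0.1, 0.995, -0.0], [-0.0, -0.0, -1.0]]
wrist_force: [-0.2, 0.8, 0.0]
gripper_width: 0.999
gripper_force: 0.0
```

```bash
python3 look.py w9; python3 st.py .61 -.245 .092 -6
python3 - <<'E'
import pickle
from h import *
s,c=pickle.load(open("w9.pkl","rb"))
m=c["img"].max(2).astype(int)
for th in(40,60):
  for p,ax in blobs(m<th,(270,150,365,255),150):print(th,p.round(1),ax,onz(c,p,.076,s).round(4),onz(c,p,.066,s).round(4))
E
```

```text
16.8 [ 0.58762094 -0.24230852  0.20017684] [-0.15704627  0.82549266  0.00186672] 0.9992007626700725
16.85 [ 0.5879 -0.2423  0.2007] [-0.1 -0.7 -0.2] 0.999
xyz [-22.1  -0.4 108.7] ang [-0.0004  0.0015  0.0045]
40 [354.4 240. ] [ 7.1 35.6] [ 0.638  -0.2128  0.076 ] [ 0.6428 -0.212   0.066 ]
40 [317.4 215.8] [22.1 25.6] [ 0.6107 -0.2445  0.076 ] [ 0.6145 -0.2449  0.066 ]
40 [319.6 193.2] [57.  64.7] [ 0.5897 -0.2404  0.076 ] [ 0.5926 -0.2406  0.066 ]
60 [353.6 239.4] [ 9.  36.1] [ 0.6374 -0.2135  0.076 ] [ 0.6422 -0.2127  0.066 ]
60 [317.3 215.6] [23.3 27.3] [ 0.6105 -0.2445  0.076 ] [ 0.6143 -0.2449  0.066 ]
60 [318.4 168.3] [ 78.6 113.2] [ 0.5672 -0.2392  0.076 ] [ 0.5693 -0.2394  0.066 ]
```

>>> {"name": "move_arm", "arguments": {"series": [{"grip": 1, "xyz": [-15, 0, 30], "angular": [0, 0, 0]}, {"grip": 1, "xyz": [-24, 0, 60], "angular": [0, 0, 0]}, {"grip": 1, "xyz": [-24, 0, 90], "angular": [0, 0, 0]}, {"grip": 1, "xyz": [-24, 0, 105], "angular": [0, 0, 0]}, {"grip": 1, "xyz": [-24, 0, 107], "angular": [0, 0, 0]}, {"grip": 1, "xyz": [-24, 0, 107], "angular": [0, 0, 0]}, {"grip": 1, "xyz": [-24, 0, 108], "angular": [0, 0, 0]}, {"grip": 0, "xyz": [-24, 0, 108], "angular": [0, 0, 0]}, {"grip": 0, "xyz": [-24, 0, 108], "angular": [0, 0, 0]}, {"grip": 0, "xyz": [-24, 0, 108], "angular": [0, 0, 0]}]}}

```text
time_s: 17.85
tcp_pos: [0.6115, -0.2459, 0.0923]
ee_rot: [[-0.995, 0.102, 0.001], [0.102, 0.995, -0.0], [-0.001, -0.0, -1.0]]
wrist_force: [0.2, 0.2, -0.7]
gripper_width: 0.812
gripper_force: 0.0
```

>>> {"name": "move_arm", "arguments": {"series": [{"grip": 0, "xyz": [0, 0, 0], "angular": [0, 0, 0]}, {"grip": 0, "xyz": [0, 0, 0], "angular": [0, 0, 0]}, {"grip": 0, "xyz": [0, 0, 0], "angular": [0, 0, 0]}, {"grip": 0, "xyz": [0, 0, 0], "angular": [0, 0, 0]}, {"grip": 0, "xyz": [0, 0, 0], "angular": [0, 0, 0]}]}}

```text
time_s: 18.35
tcp_pos: [0.6113, -0.2459, 0.0917]
ee_rot: [[-0.995, 0.102, 0.0], [0.102, 0.995, -0.0], [-0.0, -0.0, -1.0]]
wrist_force: [-0.4, -0.1, 1.7]
gripper_width: 0.63
gripper_force: 30.0
```

>>> {"name": "move_arm", "arguments": {"series": [{"grip": 0, "xyz": [0, 0, -4], "angular": [0, 0, 0]}, {"grip": 0, "xyz": [0, 0, -15], "angular": [0, 0, 0]}, {"grip": 0, "xyz": [0, 0, -45], "angular": [0, 0, 0]}, {"grip": 0, "xyz": [0, 0, -85], "angular": [0, 0, 0]}, {"grip": 0, "xyz": [3, 35, -105], "angular": [0, 0, 0]}, {"grip": 0, "xyz": [6, 80, -110], "angular": [0, 0, 0]}, {"grip": 0, "xyz": [9, 125, -110], "angular": [0, 0, 0]}, {"grip": 0, "xyz": [12, 170, -110], "angular": [0, 0, 0]}, {"grip": 0, "xyz": [15, 215, -110], "angular": [0, 0, 0]}, {"grip": 0, "xyz": [18, 260, -110], "angular": [0, 0, 0]}]}}

```text
time_s: 19.35
tcp_pos: [0.6197, 0.0165, 0.2025]
ee_rot: [[-0.995, 0.102, 0.001], [0.102, 0.995, 0.0], [-0.001, 0.0, -1.0]]
wrist_force: [-0.5, -0.9, -0.9]
gripper_width: 0.631
gripper_force: 30.0
```

>>> {"name": "move_arm", "arguments": {"series": [{"grip": 0, "xyz": [4, 43, 0], "angular": [0, 0, 0]}, {"grip": 0, "xyz": [7, 86, 0], "angular": [0, 0, 0]}, {"grip": 0, "xyz": [10, 129, 0], "angular": [0, 0, 0]}, {"grip": 0, "xyz": [12, 160, 20], "angular": [0, 0, 0]}, {"grip": 0, "xyz": [12, 168, 50], "angular": [0, 0, 0]}, {"grip": 0, "xyz": [12, 168, 75], "angular": [0, 0, 0]}, {"grip": 0, "xyz": [12, 168, 75], "angular": [0, 0, 0]}, {"grip": 0, "xyz": [12, 168, 75], "angular": [0, 0, 0]}]}}

```text
time_s: 20.15
tcp_pos: [0.6255, 0.1829, 0.1273]
ee_rot: [[-0.995, 0.102, 0.0], [0.102, 0.995, -0.001], [-0.001, -0.0, -1.0]]
wrist_force: [0.2, -0.8, -0.9]
gripper_width: 0.629
gripper_force: 30.0
```

```bash
python3 look.py w10; python3 st.py .625 .183 .095 -6
python3 - <<'E'
import pickle
from h import *
s,c=pickle.load(open("w10.pkl","rb"))
m=c["img"].max(2).astype(int)
for b in((215,80,290,170),(350,80,430,170)):
  for p,ax in blobs(m<170,b,20):print("pin",p.round(1),ax,onz(c,p,.065,s).round(4))
E
```

```text
20.15 [0.62549312 0.18294077 0.12730612] [ 0.21996913 -0.75882329 -0.94480754] 0.6289485144141033
20.2 [0.6262 0.1831 0.1284] [ 0.3 -0.3 -0.8] 0.631
xyz [ 1.2 -0.2 33.4] ang [0.0009 0.0026 0.0027]
pin [284.8 165.9] [ 7.4 14.9] [0.5882 0.1656 0.065 ]
pin [353.  166.6] [ 5.8 10.6] [0.5932 0.2103 0.065 ]
```

>>> {"name": "move_arm", "arguments": {"series": [{"grip": 0, "xyz": [1, 0, 12], "angular": [0, 0, 0]}, {"grip": 0, "xyz": [1, 0, 22], "angular": [0, 0, 0]}, {"grip": 0, "xyz": [1, 0, 28], "angular": [0, 0, 0]}, {"grip": 0, "xyz": [1, 0, 31], "angular": [0, 0, 0]}, {"grip": 0, "xyz": [1, 0, 32], "angular": [0, 0, 0]}, {"grip": 0, "xyz": [1, 0, 32], "angular": [0, 0, 0]}]}}

```text
time_s: 20.8
tcp_pos: [0.6242, 0.1831, 0.0945]
ee_rot: [[-0.995, 0.102, 0.0], [0.102, 0.995, -0.0], [-0.0, -0.0, -1.0]]
wrist_force: [-0.2, 0.5, -1.1]
gripper_width: 0.627
gripper_force: 30.0
```

>>> {"name": "move_arm", "arguments": {"series": [{"grip": 0.9, "xyz": [0, 0, 0], "angular": [0, 0, 0]}, {"grip": 0.9, "xyz": [0, 0, 0], "angular": [0, 0, 0]}, {"grip": 0.9, "xyz": [0, 0, 0], "angular": [0, 0, 0]}, {"grip": 0.9, "xyz": [0, 0, 0], "angular": [0, 0, 0]}, {"grip": 0.9, "xyz": [0, 0, 0], "angular": [0, 0, 0]}, {"grip": 0.9, "xyz": [0, 0, -20], "angular": [0, 0, 0]}, {"grip": 1, "xyz": [0, 0, -60], "angular": [0, 0, 0]}, {"grip": 1, "xyz": [0, -20, -100], "angular": [0, 0, 0]}, {"grip": 1, "xyz": [0, -60, -120], "angular": [0, 0, 0]}, {"grip": 1, "xyz": [0, -105, -120], "angular": [0, 0, 0]}]}}

```text
time_s: 21.8
tcp_pos: [0.6153, 0.079, 0.2191]
ee_rot: [[-0.995, 0.099, 0.009], [0.099, 0.995, 0.002], [-0.008, 0.003, -1.0]]
wrist_force: [1.4, -0.6, -0.2]
gripper_width: 0.996
gripper_force: 0.0
```

>>> {"name": "move_arm", "arguments": {"series": [{"grip": 1, "xyz": [-1, -45, 0], "angular": [0, 0, 0]}, {"grip": 1, "xyz": [-2, -90, 0], "angular": [0, 0, 0]}, {"grip": 1, "xyz": [-3, -135, 0], "angular": [0, 0, 0]}, {"grip": 1, "xyz": [-4, -180, 0], "angular": [0, 0, 0]}, {"grip": 1, "xyz": [-5, -225, 0], "angular": [0, 0, 0]}, {"grip": 1, "xyz": [-5, -270, 0], "angular": [0, 0, 0]}, {"grip": 1, "xyz": [-5, -310, 0], "angular": [0, 0, 0]}, {"grip": 1, "xyz": [-5, -323, 10], "angular": [0, 0, 0]}, {"grip": 1, "xyz": [-5, -323, 15], "angular": [0, 0, 0]}, {"grip": 1, "xyz": [-5, -323, 15], "angular": [0, 0, 0]}]}}

```text
time_s: 22.8
tcp_pos: [0.5847, -0.2425, 0.1981]
ee_rot: [[-0.995, 0.102, -0.003], [0.102, 0.995, 0.001], [0.003, 0.001, -1.0]]
wrist_force: [0.3, -0.1, 0.7]
gripper_width: 0.998
gripper_force: 0.0
```

```bash
python3 look.py w11; python3 st.py .61 -.245 .074 -6
python3 - <<'E'
import pickle
from h import *
from station import r
s,c=pickle.load(open("w11.pkl","rb"))
m=c["img"].max(2).astype(int)
for th in(40,60):
  for p,ax in blobs(m<th,(250,150,390,258),100):print(th,p.round(1),ax,onz(c,p,.05,s).round(4))
tp=r.capture("top");sc=r.capture("scene");pickle.dump((sc,tp),open("st11.pkl","wb"))
m=tp["img"].max(2).astype(int)
for b in((190,172,240,225),(184,245,230,292)):
 for p,ax in blobs(m<130,b,20):print("t",p.round(1),ax,onz(tp,p,.07).round(4))
a=c["img"][130:260,240:400,::-1];b=tp["img"][165:295,160:260,::-1]
cv2.imwrite("pics/v11.png",np.hstack([cv2.resize(a,(400,325)),cv2.resize(b,(400,520))[:325]]))
E
```

```text
22.8 [ 0.58473706 -0.2425266   0.19806486] [ 0.34325744 -0.0837118   0.72113495] 0.9983267437386397
22.85 [ 0.5853 -0.2421  0.1989] [-0.3 -0.2  0.8] 1.005
xyz [-25.   -0.4 124.9] ang [ 0.0003 -0.0014  0.0035]
40 [318.1 210.6] [19.1 20.2] [ 0.6111 -0.2443  0.05  ]
40 [318.2 214.3] [54.5 55.3] [ 0.6149 -0.2447  0.05  ]
40 [316.4 208.6] [112.7 149.4] [ 0.6088 -0.2457  0.05  ]
60 [336.8 211.2] [10.2 15.1] [ 0.6135 -0.2261  0.05  ]
60 [311.3 222.4] [31.8 55.5] [ 0.6227 -0.2524  0.05  ]
60 [314.8 206.1] [118.1 144.9] [ 0.6061 -0.247   0.05  ]
t [210.8 196.8] [10.3 11.1] [0.6268 0.1844 0.07  ]
t [212.8 197.7] [29.4 30.4] [0.6246 0.1798 0.07  ]
t [213.4 197.9] [33.7 35. ] [0.6242 0.1784 0.07  ]
t [202.6 269.2] [6.7 7.4] [0.4577 0.2028 0.07  ]
t [201.4 268.9] [15.3 16.6] [0.4586 0.2058 0.07  ]
t [212.3 267.5] [ 8.8 18.5] [0.4611 0.1802 0.07  ]
t [206.2 276.7] [39.5 44.7] [0.4406 0.1943 0.07  ]
```

View pics/v11.png

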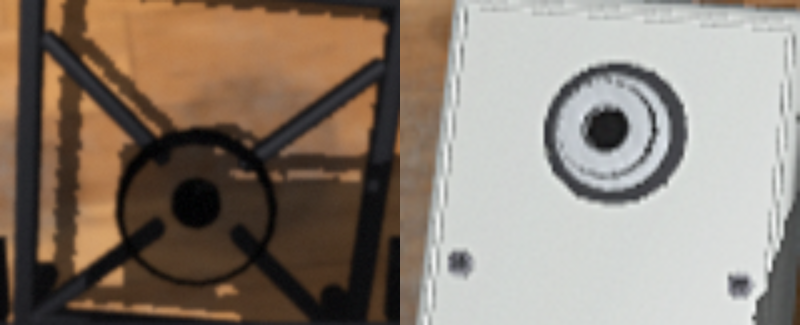

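cap_large shows as a black ring with its spigot in the middle, resting on the bars. head_large sits concentric in the large cup.

>>> {"name": "move_arm", "arguments": {"series": [{"grip": 1, "xyz": [-15, 0, 30], "angular": [0, 0, 0]}, {"grip": 1, "xyz": [-28, 0, 65], "angular": [0, 0, 0]}, {"grip": 1, "xyz": [-28, 0, 100], "angular": [0, 0, 0]}, {"grip": 1, "xyz": [-28, 0, 115], "angular": [0, 0, 0]}, {"grip": 1, "xyz": [-28, 0, 122], "angular": [0, 0, 0]}, {"grip": 1, "xyz": [-28, 0, 122], "angular": [0, 0, 0]}, {"grip": 1, "xyz": [-28, 0, 122], "angular": [0, 0, 0]}]}}

```text
time_s: 23.65
tcp_pos: [0.6145, -0.2461, 0.0796]
ee_rot: [[-0.995, 0.101, 0.003], [0.101, 0.995, -0.001], [-0.003, -0.001, -1.0]]
wrist_force: [-0.0, -0.6, 0.9]
gripper_width: 0.997
gripper_force: 0.0
```

```bash
python3 st.py .613 -.2447 .073 -6
```

```text
23.65 [ 0.6145 -0.2461  0.0796] [-0.  -0.6  0.9] 0.997
xyz [1.6 1.3 6.6] ang [-0.0006  0.0034  0.0033]
```

>>> {"name": "move_arm", "arguments": {"series": [{"grip": 1, "xyz": [1, 1, 4], "angular": [0, 0, 0]}, {"grip": 1, "xyz": [1, 1, 5], "angular": [0, 0, 0]}, {"grip": 1, "xyz": [1, 1, 5], "angular": [0, 0, 0]}, {"grip": 1, "xyz": [1, 1, 5], "angular": [0, 0, 0]}]}}

```text
time_s: 24.05
tcp_pos: [0.6124, -0.245, 0.0729]
ee_rot: [[-0.995, 0.102, 0.001], [0.102, 0.995, -0.0], [-0.001, -0.0, -1.0]]
wrist_force: [-0.8, -0.8, 0.7]
gripper_width: 1.001
gripper_force: 0.0
```

>>> {"name": "move_arm", "arguments": {"series": [{"grip": 0, "xyz": [0, 0, 0], "angular": [0, 0, 0]}, {"grip": 0, "xyz": [0, 0, 0], "angular": [0, 0, 0]}, {"grip": 0, "xyz": [0, 0, 0], "angular": [0, 0, 0]}, {"grip": 0, "xyz": [0, 0, 0], "angular": [0, 0, 0]}, {"grip": 0, "xyz": [0, 0, 0], "angular": [0, 0, 0]}, {"grip": 0, "xyz": [0, 0, 0], "angular": [0, 0, 0]}, {"grip": 0, "xyz": [0, 0, 0], "angular": [0, 0, 0]}, {"grip": 0, "xyz": [0, 0, 0], "angular": [0, 0, 0]}]}}

```text
time_s: 24.85
tcp_pos: [0.6123, -0.245, 0.0725]
ee_rot: [[-0.995, 0.102, -0.0], [0.102, 0.995, -0.0], [0.0, -0.0, -1.0]]
wrist_force: [0.7, -1.0, -0.7]
gripper_width: 0.711
gripper_force: 30.0
```

>>> {"name": "move_arm", "arguments": {"series": [{"grip": 0, "xyz": [0, 0, -4], "angular": [0, 0, 0]}, {"grip": 0, "xyz": [0, 0, -15], "angular": [0, 0, 0]}, {"grip": 0, "xyz": [0, 0, -45], "angular": [0, 0, 0]}, {"grip": 0, "xyz": [0, 0, -85], "angular": [0, 0, 0]}, {"grip": 0, "xyz": [3, 35, -115], "angular": [0, 0, 0]}, {"grip": 0, "xyz": [6, 80, -130], "angular": [0, 0, 0]}, {"grip": 0, "xyz": [9, 125, -130], "angular": [0, 0, 0]}, {"grip": 0, "xyz": [12, 170, -130], "angular": [0, 0, 0]}, {"grip": 0, "xyz": [15, 215, -130], "angular": [0, 0, 0]}, {"grip": 0, "xyz": [18, 260, -130], "angular": [0, 0, 0]}]}}

```text
time_s: 25.85
tcp_pos: [0.6206, 0.0174, 0.2035]
ee_rot: [[-0.995, 0.102, 0.001], [0.102, 0.995, 0.0], [-0.001, 0.001, -1.0]]
wrist_force: [0.8, -1.5, -1.9]
gripper_width: 0.719
gripper_force: 30.0
```

>>> {"name": "move_arm", "arguments": {"series": [{"grip": 0, "xyz": [4, 43, 0], "angular": [0, 0, 0]}, {"grip": 0, "xyz": [7, 86, 0], "angular": [0, 0, 0]}, {"grip": 0, "xyz": [10, 129, 0], "angular": [0, 0, 0]}, {"grip": 0, "xyz": [12, 160, 20], "angular": [0, 0, 0]}, {"grip": 0, "xyz": [12, 168, 50], "angular": [0, 0, 0]}, {"grip": 0, "xyz": [12, 168, 75], "angular": [0, 0, 0]}, {"grip": 0, "xyz": [12, 168, 75], "angular": [0, 0, 0]}, {"grip": 0, "xyz": [12, 168, 75], "angular": [0, 0, 0]}]}}

```text
time_s: 26.65
tcp_pos: [0.6265, 0.1838, 0.1282]
ee_rot: [[-0.995, 0.102, 0.0], [0.102, 0.995, -0.001], [-0.0, -0.0, -1.0]]
wrist_force: [0.3, -0.7, -2.0]
gripper_width: 0.722
gripper_force: 30.0
```

```bash
python3 st.py .625 .183 .1055 -6
```

```text
26.65 [0.6265 0.1838 0.1282] [ 0.3 -0.7 -2. ] 0.722
xyz [ 1.4 -1.  22.7] ang [-0.0005  0.0004  0.0029]
```

>>> {"name": "move_arm", "arguments": {"series": [{"grip": 0, "xyz": [1, -1, 8], "angular": [0, 0, 0]}, {"grip": 0, "xyz": [1, -1, 14], "angular": [0, 0, 0]}, {"grip": 0, "xyz": [1, -1, 18], "angular": [0, 0, 0]}, {"grip": 0, "xyz": [1, -1, 21], "angular": [0, 0, 0]}, {"grip": 0, "xyz": [1, -1, 22], "angular": [0, 0, 0]}, {"grip": 0, "xyz": [1, -1, 22], "angular": [0, 0, 0]}, {"grip": 0, "xyz": [1, -1, 22], "angular": [0, 0, 0]}]}}

```text
time_s: 27.35
tcp_pos: [0.6253, 0.1831, 0.1058]
ee_rot: [[-0.995, 0.102, 0.0], [0.102, 0.995, 0.0], [-0.0, 0.0, -1.0]]
wrist_force: [-0.3, -0.4, -2.3]
gripper_width: 0.719
gripper_force: 30.0
```

>>> {"name": "move_arm", "arguments": {"series": [{"grip": 1, "xyz": [0, 0, 1], "angular": [0, 0, 0]}, {"grip": 1, "xyz": [0, 0, 1], "angular": [0, 0, 0]}, {"grip": 1, "xyz": [0, 0, 1], "angular": [0, 0, 0]}, {"grip": 1, "xyz": [0, 0, 1], "angular": [0, 0, 0]}, {"grip": 1, "xyz": [0, 0, 1], "angular": [0, 0, 0]}, {"grip": 1, "xyz": [0, 0, -20], "angular": [0, 0, 0]}, {"grip": 1, "xyz": [0, 0, -60], "angular": [0, 0, 0]}, {"grip": 1, "xyz": [0, 0, -100], "angular": [0, 0, 0]}, {"grip": 1, "xyz": [40, 0, -140], "angular": [0, 0, 0]}, {"grip": 1, "xyz": [70, 0, -155], "angular": [0, 0, 0]}]}}

```text
time_s: 28.35
tcp_pos: [0.5561, 0.1905, 0.2637]
ee_rot: [[-0.995, 0.103, 0.005], [0.103, 0.995, 0.002], [-0.004, 0.003, -1.0]]
wrist_force: [0.7, -0.3, -0.7]
gripper_width: 0.997
gripper_force: 0.0
```

```bash
python3 look.py w12; python3 st.py .49 -.235 .26 78
python3 - <<'E'
import pickle
from h import *
from station import r
print(r.sense()["joints"].round(1))
tp=r.capture("top");sc=r.capture("scene");pickle.dump((sc,tp),open("st12.pkl","wb"))
m=tp["img"].max(2).astype(int)
for b in((340,220,362,238),(408,232,428,252)):
 for th in(70,90):
  for p,ax in blobs(m<th,b,1):print("lug",th,p.round(1),ax,onz(tp,p,.005).round(4))
  
a=tp["img"][160:310,335:435,::-1];b=tp["img"][165:305,150:260,::-1];c=sc["img"][205:305,180:300,::-1]
cv2.imwrite("pics/v12.png",np.hstack([cv2.resize(a,(400,600),interpolation=cv2.INTER_CUBIC),np.vstack([cv2.resize(b,(400,340)),cv2.resize(c,(400,260))])]))
E
```

```text
28.35 [0.55609595 0.19045888 0.26374416] [ 0.71147886 -0.2794153  -0.74981235] 0.9974623700533329
28.4 [0.5522 0.1907 0.2671] [-5.5 -1.   0.7] 1.0
xyz [  18.9 -429.8    4.9] ang [ 1.0000e-04  7.9000e-03 -1.4624e+00]
[  34.9   17.1   -4.    -0.   -68.5 -130.7]
lug 70 [351.  229.5] [2.1 3. ] [ 0.5435 -0.1494  0.005 ]
lug 70 [359.6 228.1] [2.3 3.8] [ 0.5465 -0.1712  0.005 ]
lug 70 [352.4 228.6] [ 7.2 18.9] [ 0.5456 -0.1528  0.005 ]
lug 90 [357.5 230. ] [2.1 3. ] [ 0.5418 -0.1656  0.005 ]
lug 90 [348.1 229.6] [3.5 7. ] [ 0.5434 -0.1422  0.005 ]
lug 90 [352.6 228.8] [15.4 18. ] [ 0.5451 -0.1533  0.005 ]
lug 70 [409.8 245.7] [ 4.3 11.4] [ 0.4994 -0.2942  0.005 ]
lug 70 [413.7 238.7] [ 9.3 11.4] [ 0.5164 -0.3049  0.005 ]
lug 90 [416.5 240.5] [2.9 5. ] [ 0.5117 -0.3116  0.005 ]
lug 90 [411.8 239.3] [3.  5.2] [ 0.5149 -0.3001  0.005 ]
lug 90 [413.4 240.9] [13.9 18.8] [ 0.5109 -0.3037  0.005 ]
```

View pics/v12.png

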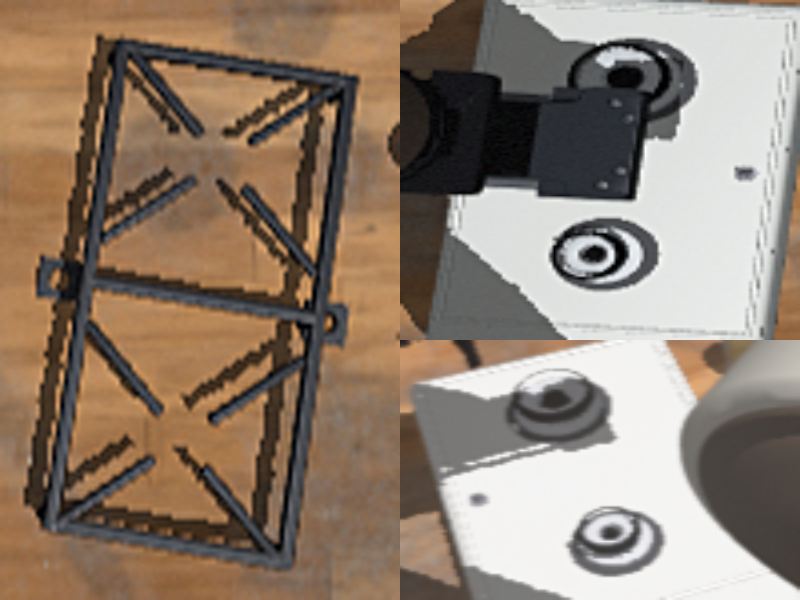

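Final views: cap_large and cap_small sit concentric on their heads on the hob. The support is clear, with outer corners at top-camera pixels (364.5,170.5), (423.7,180), (347.5,291) and (407,301). Its lug holes are at about (350,229.5) and (417.3,240.5).

```bash
python3 - <<'E'
import pickle
from h import *
sc,tp=pickle.load(open("st12.pkl","rb"))
C=[onz(tp,p,.044)[:2] for p in((364.5,170.5),(423.75,180),(347.5,291.25),(407,301.25))]
C=np.array(C);print(C.round(4),"centre",C.mean(0),"len",np.linalg.norm(C[0]-C[2]),np.linalg.norm(C[1]-C[3]),"wid",np.linalg.norm(C[0]-C[1]),np.linalg.norm(C[2]-C[3]))
for a,b in((2,0),(3,1)):d=C[b]-C[a];print("yaw",np.degrees(np.arctan2(d[1],d[0])))
for a,b in((1,0),(3,2)):d=C[b]-C[a];print("yaw y",np.degrees(np.arctan2(-d[0],d[1])))
# hull of dark frame
im=tp["img"];m=((im.max(2)<80)&(im[:,:,0].astype(int)-im[:,:,2]<18)).astype(np.uint8)
sub=m[160:310,335:435];cs,_=cv2.findContours(sub,cv2.RETR_EXTERNAL,cv2.CHAIN_APPROX_NONE)
q=max(cs,key=cv2.contourArea);print(cv2.minAreaRect(q))
E
python3 st.py .527 -.29 .24 79
```

```text
[[ 0.685  -0.1845]
 [ 0.6574 -0.3276]
 [ 0.3962 -0.133 ]
 [ 0.3696 -0.2721]] centre [ 0.52703281 -0.22928656] len 0.29331572969368147 0.29305092444118497 wid 0.14568715765773388 0.14161934172993176
yaw -10.121525123755573
yaw -10.916181470234312
yaw y -10.925539596228747
yaw y -10.830087844212706
((47.47999954223633, 74.13999938964844), (77.07464599609375, 122.8951644897461), 8.130102157592773)
28.5 [0.5548 0.1907 0.2635] [-0.1 -0.7 -0.6] 1.001
xyz [ -20.5 -481.1   22. ] ang [-3.0000e-04  5.8000e-03 -1.4794e+00]
```

>>> {"name": "move_arm", "arguments": {"series": [{"grip": 1, "xyz": [-2, -42, 0], "angular": [0, 0, -0.148]}, {"grip": 1, "xyz": [-3, -84, 0], "angular": [0, 0, -0.296]}, {"grip": 1, "xyz": [-5, -126, 0], "angular": [0, 0, -0.444]}, {"grip": 1, "xyz": [-6, -168, 0], "angular": [0, 0, -0.592]}, {"grip": 1, "xyz": [-8, -210, 0], "angular": [0, 0, -0.74]}, {"grip": 1, "xyz": [-9, -252, 0], "angular": [0, 0, -0.888]}, {"grip": 1, "xyz": [-11, -294, 0], "angular": [0, 0, -1.036]}, {"grip": 1, "xyz": [-12, -336, 0], "angular": [0, 0, -1.184]}, {"grip": 1, "xyz": [-14, -378, 0], "angular": [0, 0, -1.332]}, {"grip": 1, "xyz": [-15, -418, 0], "angular": [0, 0, -1.48]}]}}

```text
time_s: 29.5
tcp_pos: [0.5278, -0.2278, 0.2592]
ee_rot: [[-0.215, -0.977, -0.002], [-0.977, 0.215, 0.0], [0.0, 0.002, -1.0]]
wrist_force: [0.6, 0.6, -0.1]
gripper_width: 1.0
gripper_force: 0.0
```

>>> {"name": "move_arm", "arguments": {"series": [{"grip": 1, "xyz": [0, 0, 25], "angular": [0, 0, 0]}, {"grip": 1, "xyz": [0, 0, 50], "angular": [0, 0, 0]}, {"grip": 1, "xyz": [0, 0, 80], "angular": [0, 0, 0]}, {"grip": 1, "xyz": [0, 0, 80], "angular": [0, 0, 0]}, {"grip": 1, "xyz": [0, 0, 80], "angular": [0, 0, 0]}]}}

```text
time_s: 30.0
tcp_pos: [0.5281, -0.2262, 0.18]
ee_rot: [[-0.221, -0.975, -0.002], [-0.975, 0.221, -0.0], [0.001, 0.002, -1.0]]
wrist_force: [-0.7, -0.2, 0.8]
gripper_width: 0.994
gripper_force: 0.0
```

```bash
python3 st.py .527 -.2295 .15 79.2; python3 look.py w13;python3 - <<'E'
import pickle
from h import *
s,c=pickle.load(open("w13.pkl","rb"))
print(proj(c,(.527,-.2295,.046),s),"lugR",proj(c,(.512,-.313,.006),s))
m=c["img"].max(2).astype(int)
for v in range(40,235,12):
    row=m[v,250:390];d=np.where(row<75)[0]
    runs=np.split(d,np.where(np.diff(d)>1)[0]+1) if len(d) else []
    print(v,[(250+q[0],250+q[-1]) for q in runs if len(q)>2])
E
```

```text
30.0 [ 0.5281 -0.2262  0.18  ] [-0.7 -0.2  0.8] 0.994
xyz [ 3.5  0.3 30. ] ang [ 0.0019 -0.0009 -0.0339]
30.0 [ 0.52814012 -0.22615168  0.17997676] [-0.70477868 -0.16712599  0.82145155] 0.9939990221591325
[319.02216134 183.57135909] lugR [314.96102631  87.55234696]
40 []
52 []
64 []
76 []
88 []
100 []
112 [(np.int64(250), np.int64(315)), (np.int64(319), np.int64(347)), (np.int64(349), np.int64(389))]
124 [(np.int64(274), np.int64(284)), (np.int64(311), np.int64(316)), (np.int64(352), np.int64(357))]
136 [(np.int64(265), np.int64(274)), (np.int64(311), np.int64(317)), (np.int64(363), np.int64(371))]
148 [(np.int64(256), np.int64(265)), (np.int64(312), np.int64(318)), (np.int64(374), np.int64(382))]
160 [(np.int64(250), np.int64(256)), (np.int64(312), np.int64(321)), (np.int64(385), np.int64(389))]
172 [(np.int64(313), np.int64(321))]
184 [(np.int64(313), np.int64(321))]
196 [(np.int64(314), np.int64(323))]
208 [(np.int64(250), np.int64(258)), (np.int64(314), np.int64(324)), (np.int64(380), np.int64(389))]
220 [(np.int64(250), np.int64(281)), (np.int64(314), np.int64(324)), (np.int64(369), np.int64(378))]
232 [(np.int64(250), np.int64(261)), (np.int64(266), np.int64(284)), (np.int64(314), np.int64(325)), (np.int64(354), np.int64(367))]
```

>>> {"name": "move_arm", "arguments": {"series": [{"grip": 0.5, "xyz": [3, 0, 25], "angular": [0, 0, -0.034]}, {"grip": 0.5, "xyz": [3, 0, 60], "angular": [0, 0, -0.034]}, {"grip": 0.5, "xyz": [3, 0, 90], "angular": [0, 0, -0.034]}, {"grip": 0.5, "xyz": [3, 0, 90], "angular": [0, 0, -0.034]}, {"grip": 0.5, "xyz": [3, 0, 90], "angular": [0, 0, -0.034]}, {"grip": 0.5, "xyz": [3, 0, 90], "angular": [0, 0, -0.034]}, {"grip": 0.5, "xyz": [3, 0, 90], "angular": [0, 0, -0.034]}]}}

```text
time_s: 30.75
tcp_pos: [0.5287, -0.2288, 0.0928]
ee_rot: [[-0.187, -0.982, 0.004], [-0.982, 0.187, -0.001], [0.0, -0.004, -1.0]]
wrist_force: [-0.7, -0.3, -0.2]
gripper_width: 0.52
gripper_force: 0.0
```

```bash
python3 st.py .527 -.2295 .047 79.2; python3 look.py w14;python3 - <<'E'
import pickle
from h import *
s,c=pickle.load(open("w14.pkl","rb"))
m=c["img"].max(2).astype(int)
for v in range(20,235,16):
    row=m[v,270:370];d=np.where(row<75)[0]
    runs=np.split(d,np.where(np.diff(d)>1)[0]+1) if len(d) else []
    print(v,[(270+int(q[0]),270+int(q[-1])) for q in runs if len(q)>2])
E
```

```text
30.75 [ 0.5287 -0.2288  0.0928] [-0.7 -0.3 -0.2] 0.52
xyz [ 1.   1.7 45.8] ang [-0.0044 -0.0001  0.0005]
30.75 [ 0.52868995 -0.22881723  0.09282596] [-0.65413519 -0.26779927 -0.16180146] 0.5200289362106547
20 []
36 []
52 []
68 []
84 [(326, 328)]
100 []
116 [(270, 369)]
132 [(270, 277), (314, 320), (365, 369)]
148 [(314, 320)]
164 [(314, 320)]
180 [(314, 320)]
196 [(314, 322)]
212 [(314, 328)]
228 [(270, 279), (314, 327), (358, 369)]
```

>>> {"name": "move_arm", "arguments": {"series": [{"grip": 0.5, "xyz": [1, 1.5, 20], "angular": [0, 0, 0]}, {"grip": 0.5, "xyz": [1, 1.5, 38], "angular": [0, 0, 0]}, {"grip": 0.5, "xyz": [1, 1.5, 45], "angular": [0, 0, 0]}, {"grip": 0.5, "xyz": [1, 1.5, 45], "angular": [0, 0, 0]}, {"grip": 0.5, "xyz": [1, 1.5, 45], "angular": [0, 0, 0]}, {"grip": 0, "xyz": [1, 1.5, 45], "angular": [0, 0, 0]}, {"grip": 0, "xyz": [1, 1.5, 45], "angular": [0, 0, 0]}, {"grip": 0, "xyz": [1, 1.5, 45], "angular": [0, 0, 0]}, {"grip": 0, "xyz": [1, 1.5, 45], "angular": [0, 0, 0]}, {"grip": 0, "xyz": [1, 1.5, 45], "angular": [0, 0, 0]}]}}

```text
time_s: 31.8
tcp_pos: [0.526, -0.2293, 0.0457]
ee_rot: [[-0.187, -0.982, 0.001], [-0.982, 0.187, -0.0], [-0.0, -0.001, -1.0]]
wrist_force: [2.5, 1.0, -0.6]
gripper_width: 0.132
gripper_force: 1.0
```

>>> {"name": "move_arm", "arguments": {"series": [{"grip": 0, "xyz": [0, 0, 0], "angular": [0, 0, 0]}, {"grip": 0, "xyz": [0, 0, 0], "angular": [0, 0, 0]}, {"grip": 0, "xyz": [0, 0, 0], "angular": [0, 0, 0]}, {"grip": 0, "xyz": [0, 0, 0], "angular": [0, 0, 0]}]}}

```text
time_s: 32.2
tcp_pos: [0.5265, -0.2294, 0.0458]
ee_rot: [[-0.187, -0.982, 0.002], [-0.982, 0.187, -0.0], [0.0, -0.002, -1.0]]
wrist_force: [3.2, -0.6, -1.4]
gripper_width: 0.1
gripper_force: 30.0
```

>>> {"name": "move_arm", "arguments": {"series": [{"grip": 0, "xyz": [0, 0, -3], "angular": [0, 0, 0]}, {"grip": 0, "xyz": [0, 0, -8], "angular": [0, 0, 0]}, {"grip": 0, "xyz": [0, 0, -18], "angular": [0, 0, 0]}, {"grip": 0, "xyz": [0, 0, -35], "angular": [0, 0, 0]}, {"grip": 0, "xyz": [0, 0, -60], "angular": [0, 0, 0]}, {"grip": 0, "xyz": [0, 0, -85], "angular": [0, 0, 0]}, {"grip": 0, "xyz": [0, 0, -110], "angular": [0, 0, 0]}, {"grip": 0, "xyz": [0, 0, -130], "angular": [0, 0, 0]}, {"grip": 0, "xyz": [0, 0, -143], "angular": [0, 0, 0]}, {"grip": 0, "xyz": [0, 0, -145], "angular": [0, 0, 0]}]}}

```text
time_s: 33.2
tcp_pos: [0.5259, -0.2293, 0.1923]
ee_rot: [[-0.187, -0.982, 0.003], [-0.982, 0.187, -0.0], [-0.0, -0.003, -1.0]]
wrist_force: [0.3, 0.3, -7.4]
gripper_width: 0.096
gripper_force: 30.0
```

```bash
python3 st.py .5407 .192 .19 84.2; python3 -c "
from station import r
s=r.sense();print(s['ee_rot'].round(3),s['moment'],s['gripper_force'])"
```

```text
33.2 [ 0.5259 -0.2293  0.1923] [ 0.3  0.3 -7.4] 0.096
xyz [-416.6   64.3    2.2] ang [-0.0028  0.     -0.0871]
[[-0.187 -0.982  0.003]
 [-0.982  0.187 -0.   ]
 [-0.    -0.003 -1.   ]] [-0.00210555  0.02142459 -0.01719689] 30.000229440629482
```

>>> {"name": "move_arm", "arguments": {"series": [{"grip": 0, "xyz": [-15, 2, 0], "angular": [0, 0, 0]}, {"grip": 0, "xyz": [-40, 6, 0], "angular": [0, 0, -0.01]}, {"grip": 0, "xyz": [-70, 11, 0], "angular": [0, 0, -0.02]}, {"grip": 0, "xyz": [-105, 16, 0], "angular": [0, 0, -0.03]}, {"grip": 0, "xyz": [-140, 22, 0], "angular": [0, 0, -0.04]}, {"grip": 0, "xyz": [-175, 27, 0], "angular": [0, 0, -0.05]}, {"grip": 0, "xyz": [-210, 32, 0], "angular": [0, 0, -0.06]}, {"grip": 0, "xyz": [-245, 38, 0], "angular": [0, 0, -0.07]}, {"grip": 0, "xyz": [-280, 43, 0], "angular": [0, 0, -0.08]}, {"grip": 0, "xyz": [-315, 48, 0], "angular": [0, 0, -0.087]}]}}

```text
time_s: 34.2
tcp_pos: [0.5359, 0.0908, 0.1889]
ee_rot: [[-0.101, -0.995, -0.004], [-0.995, 0.101, -0.001], [0.001, 0.003, -1.0]]
wrist_force: [0.4, -0.5, -8.0]
gripper_width: 0.097
gripper_force: 30.0
```

>>> {"name": "move_arm", "arguments": {"series": [{"grip": 0, "xyz": [-30, 4, 0], "angular": [0, 0, 0]}, {"grip": 0, "xyz": [-60, 6, 0], "angular": [0, 0, 0]}, {"grip": 0, "xyz": [-80, 7, 0], "angular": [0, 0, 0]}, {"grip": 0, "xyz": [-95, 7, 0], "angular": [0, 0, 0]}, {"grip": 0, "xyz": [-102, 7, 0], "angular": [0, 0, 0]}, {"grip": 0, "xyz": [-102, 7, 0], "angular": [0, 0, 0]}, {"grip": 0, "xyz": [-102, 7, 0], "angular": [0, 0, 0]}]}}

```text
time_s: 34.9
tcp_pos: [0.5403, 0.1905, 0.1901]
ee_rot: [[-0.102, -0.995, -0.002], [-0.995, 0.102, -0.001], [0.001, 0.001, -1.0]]
wrist_force: [0.3, -0.7, -6.5]
gripper_width: 0.095
gripper_force: 30.0
```

```bash
python3 st.py .5407 .192 .15 84.2; python3 look.py w15;python3 - <<'E'
import pickle
from h import *
s,c=pickle.load(open("w15.pkl","rb"))
z0=s["tcp_pos"][2]-.0458
hy=np.array([.101,.995,0]);
lug=s["tcp_pos"]-.084*hy;lug[2]=z0+.006;print("lug exp",proj(c,lug,s))
pin=np.array([.5407,.192,.072])-.084*hy;pin[2]=.072;print("pin exp",proj(c,pin,s),proj(c,pin*[1,1,0]+[0,0,.058],s))
m=c["img"].max(2).astype(int);cv2.imwrite("pics/w15g.png",m)
u,v=map(int,proj(c,lug,s))
for th in(60,90,120):
  for p,ax in blobs(m>th,(u-30,max(v-40,0),u+30,v+30),10):print("bright",th,p.round(1),ax,onz(c,p,z0+.006,s).round(4))
np.set_printoptions(linewidth=250);print(m[max(v-30,0):v+30:3,u-32:u+32:2])
E
```

```text
34.9 [0.5403 0.1905 0.1901] [ 0.3 -0.7 -6.5] 0.095
xyz [-1.6 -0.3 40.1] ang [ 0.0014 -0.0011 -0.0009]
34.9 [0.54034239 0.19050377 0.1900724 ] [ 0.33345618 -0.71535593 -6.54279334] 0.09518882388687352
lug exp [319.13630892  84.83565104]
pin exp [318.55481353  92.17385352] [318.53049115  92.68676558]
bright 60 [318.6  90.6] [27.5 29.1] [0.5325 0.1098 0.1503]
bright 60 [319.1  75.7] [69.7 75.6] [0.5314 0.1023 0.1503]
bright 90 [316.9  94. ] [6.7 9. ] [0.5336 0.1115 0.1503]
bright 90 [318.7  90.7] [23.1 24.8] [0.5324 0.1099 0.1503]
bright 90 [318.6  80.9] [60.5 93.1] [0.5319 0.1049 0.1503]
bright 120 [317.2  93.5] [ 9.2 10.3] [0.5334 0.1113 0.1503]
bright 120 [318.9  90.6] [22.4 23.8] [0.5323 0.1099 0.1503]
bright 120 [318.9  79.8] [60.5 89.9] [0.5317 0.1043 0.1503]
[[161 164 168 171 169 167 164 158 159 157 171 182 176 172 170 178 185 187 186 184 180 174 171 166 165 163 166 165 165 170 162 158]
 [162 163 169 171 167 164 163 161 160 159 168 183 177 169 170 176 180 184 185 183 181 175 171 164 165 164 165 164 164 166 162 157]
 [157 162 165 169 166 161 160 157 156 155 161 176 172 164 162 169
[... 1711 characters left out ...]
 204 203 151  48  68  72  74  73  72  83 206 229 229 229]
 [128 179 166 165 134  62  58  61  60  60  61  62  52  74 141 176 189 169 142  67  58  67  68  71  69  69  73  83 208 228 228 229]
 [ 94  91  93  94  82  60  56  58  60  62  60  62  61  64  60  56  54  59  63  67  69  67  70  68  69  67  71  91 211 228 229 228]
 [ 93  92  92  91  81  57  57  57  56  59  59  60  59  57  61  62  59  59  62  62  61  66  68  69  66  70  69  95 211 227 227 228]
 [ 31  30  31  32  29  25  25  27  24  26  28  24  27  24  25  25  26  27  24  26  24  24  26  26  27  27  26  28  55  64  63  63]][ WARN:0@0.175] global loadsave.cpp:1063 imwrite_ Unsupported depth image for selected encoder is fallbacked to CV_8U.
```

The near pin shows inside the near lug's hole: hole at (318.7,90.6), pin at (317.1,93.7). I'll lower part-way and measure again.

>>> {"name": "move_arm", "arguments": {"series": [{"grip": 0, "xyz": [0, 0, 10], "angular": [0, 0, 0]}, {"grip": 0, "xyz": [0, 0, 25], "angular": [0, 0, 0]}, {"grip": 0, "xyz": [0, 0, 40], "angular": [0, 0, 0]}, {"grip": 0, "xyz": [0, 0, 50], "angular": [0, 0, 0]}, {"grip": 0, "xyz": [0, 0, 50], "angular": [0, 0, 0]}, {"grip": 0, "xyz": [0, 0, 50], "angular": [0, 0, 0]}, {"grip": 0, "xyz": [0, 0, 50], "angular": [0, 0, 0]}]}}

```text
time_s: 35.65
tcp_pos: [0.5415, 0.1916, 0.1415]
ee_rot: [[-0.101, -0.995, 0.002], [-0.995, 0.101, 0.001], [-0.001, -0.002, -1.0]]
wrist_force: [0.5, 0.2, -6.3]
gripper_width: 0.098
gripper_force: 30.0
```

```bash
python3 st.py .5407 .192 .12 84.2; python3 look.py w16;python3 - <<'E'
import pickle
from h import *
for n in("w15","w16"):
    s,c=pickle.load(open(n+".pkl","rb"))
    z0=s["tcp_pos"][2]-.0458
    m=c["img"].max(2).astype(int)
    cm=(m>120).astype(np.uint8)
    for p,ax in blobs(m>120,(288,45,350,115),15):print(n,p.round(1),ax,"hole",onz(c,p,z0+.003,s).round(4),"pin",onz(c,p,.070,s).round(4))
    Rt=s["ee_rot"];print("tool x,y axes",Rt[:,0].round(3),Rt[:,1].round(3),"level",Rt[2].round(4))
E
```

```text
35.65 [0.5415 0.1916 0.1415] [ 0.5  0.2 -6.3] 0.098
xyz [-0.3  0.9 21.5] ang [-0.0018  0.001  -0.    ]
35.65 [0.54151098 0.19157026 0.14145995] [ 0.50194759  0.18836101 -6.32376888] 0.09767722466757937
w15 [317.2  93.5] [ 9.2 10.3] hole [0.5334 0.1112 0.1473] pin [0.5334 0.1093 0.07  ]
w15 [318.9  90.6] [22.4 23.8] hole [0.5323 0.1098 0.1473] pin [0.5318 0.1072 0.07  ]
w15 [318.9  79.8] [62.6 86.7] hole [0.5317 0.1042 0.1473] pin [0.531  0.0992 0.07  ]
tool x,y axes [-0.102 -0.995  0.001] [-0.995  0.102  0.001] level [ 0.0011  0.0014 -1.    ]
w16 [319.9  89.3] [18.  20.9] hole [0.5331 0.1103 0.0987] pin [0.5329 0.1093 0.07  ]
w16 [319.7  77.5] [62.  82.7] hole [0.5325 0.1041 0.0987] pin [0.5323 0.1022 0.07  ]
tool x,y axes [-0.101 -0.995 -0.001] [-0.995  0.101 -0.002] level [-0.001  -0.0018 -1.    ]
```

```bash
python3 - <<'E'
import pickle
from h import *
np.set_printoptions(linewidth=250)
s,c=pickle.load(open("w16.pkl","rb"))
m=c["img"].max(2).astype(int)
print(m[72:108:2,300:342:2])
E
python3 look.py w17
```

```text
[[ 69  71  71  73  71  76  76  76  79  79  80  79  80  81  80  81  85  85  83  85  84]
 [ 69  70  72  73  72  73  72  73  77  77  78  80  79  79  80  81  83  83  84  83  84]
 [ 67  69  70  68  73  73  74  67  60  54  53  65  73  79  81  80  81  82  81  84  83]
 [ 67  70  68  72  70  66  50  37  68  88  91  68  38  54  76  81  81  81  81  83  85]
 [ 68  65  70  72  65  41  67 158 194 210 210 199 150  60  49  77  82  79  82  81  83]
 [ 67  68  69  67  45  86 181 207 200 171 162 185 197 162  65  59  78  82  81  80  83]
 [ 66  68  67  62  37 151 193 158 109  69  66  74  83 116 137  43  72  78  79  80  80]
 [ 66  66  69  50  43  84  86  69  56  64  69  60  56 113 199  80  59  79  80  77  80]
 [ 64  65  65  40  67  70  71  59  57  68  71  63  53 113 211 138  52  75  78  77  79]
 [ 65  66  63  37  73  70  70  60  55  64  66  59  54 116 215 150  44  77  77  77  77]
 [ 62  66  63  38  74  75  71  67  54  52  54  52  57 117 212 152  50  74  77  76  76]
 [ 62  64  66  46  65  79  70  70  64  56  52  58  68 113 204 115  57  74  75  74  76]
 [ 62  64  64  54  49  84  94  71  69  67  67  68  66  90 172  66  64  74  75  75  78]
 [ 63  62  63  61  39 113 191  86  73  69  72  70  72  95 101  50  72  74  73  75  74]
 [ 61  63  63  62  59  67 159 181 127  80  78  78  80  64  50  66  73  71  73  74  75]
 [ 61  59  62  64  62  58  57 115 104  78  76  66  50  47  65  70  72  72  69  72  75]
 [ 56  61  60  59  62  62  62  56  52  43  47  48  58  68  67  71  72  70  71  71  73]
 [ 59  62  61  61  62  61  66  64  63  63  65  66  67  68  69  70  70  70  70  70  72]]
35.7 [0.54143201 0.19159482 0.14150656] [ 1.47846888 -0.97134339 -7.3495002 ] 0.09589659960205703
```

The hole is 1.4 mm towards +y of the pin, so I'll correct that and lower while watching the force.

>>> {"name": "move_arm", "arguments": {"series": [{"grip": 0, "xyz": [1.4, 0, 5], "angular": [0, 0, 0]}, {"grip": 0, "xyz": [1.4, 0, 12], "angular": [0, 0, 0]}, {"grip": 0, "xyz": [1.4, 0, 18], "angular": [0, 0, 0]}, {"grip": 0, "xyz": [1.4, 0, 22], "angular": [0, 0, 0]}, {"grip": 0, "xyz": [1.4, 0, 25], "angular": [0, 0, 0]}, {"grip": 0, "xyz": [1.4, 0, 27], "angular": [0, 0, 0]}, {"grip": 0, "xyz": [1.4, 0, 28], "angular": [0, 0, 0]}, {"grip": 0, "xyz": [1.4, 0, 28], "angular": [0, 0, 0]}]}}

```text
time_s: 36.55
tcp_pos: [0.5407, 0.19, 0.1125]
ee_rot: [[-0.101, -0.995, -0.0], [-0.995, 0.101, -0.0], [0.0, 0.0, -1.0]]
wrist_force: [0.3, -0.4, -7.1]
gripper_width: 0.094
gripper_force: 30.0
```

```bash
python3 st.py .5414 .190 .104 84.2
```

```text
36.55 [0.5407 0.19   0.1125] [ 0.3 -0.4 -7.1] 0.094
xyz [-0.1 -0.7  8.5] ang [ 0.     -0.     -0.0002]
```

>>> {"name": "move_arm", "arguments": {"series": [{"grip": 0, "xyz": [0, 0, 2], "angular": [0, 0, 0]}, {"grip": 0, "xyz": [0, 0, 4], "angular": [0, 0, 0]}, {"grip": 0, "xyz": [0, 0, 6], "angular": [0, 0, 0]}, {"grip": 0, "xyz": [0, 0, 8], "angular": [0, 0, 0]}, {"grip": 0, "xyz": [0, 0, 8], "angular": [0, 0, 0]}]}}

```text
time_s: 37.05
tcp_pos: [0.5404, 0.1898, 0.1042]
ee_rot: [[-0.101, -0.995, -0.001], [-0.995, 0.101, -0.0], [0.0, 0.001, -1.0]]
wrist_force: [0.9, -0.3, -6.7]
gripper_width: 0.099
gripper_force: 30.0
```

>>> {"name": "move_arm", "arguments": {"series": [{"grip": 0, "xyz": [0, 0, 1], "angular": [0, 0, 0]}, {"grip": 0, "xyz": [0, 0, 1], "angular": [0, 0, 0]}, {"grip": 0, "xyz": [0, 0, 1], "angular": [0, 0, 0]}]}}

```text
time_s: 37.35
tcp_pos: [0.5408, 0.19, 0.1039]
ee_rot: [[-0.101, -0.995, 0.0], [-0.995, 0.101, 0.0], [-0.0, -0.0, -1.0]]
wrist_force: [-0.2, 0.3, -5.1]
gripper_width: 0.093
gripper_force: 30.0
```

>>> {"name": "move_arm", "arguments": {"series": [{"grip": 0.45, "xyz": [0, 0, 0], "angular": [0, 0, 0]}, {"grip": 0.45, "xyz": [0, 0, 0], "angular": [0, 0, 0]}, {"grip": 0.45, "xyz": [0, 0, 0], "angular": [0, 0, 0]}, {"grip": 0.45, "xyz": [0, 0, 0], "angular": [0, 0, 0]}, {"grip": 0.45, "xyz": [0, 0, 0], "angular": [0, 0, 0]}, {"grip": 0.45, "xyz": [0, 0, -15], "angular": [0, 0, 0]}, {"grip": 0.45, "xyz": [0, 0, -40], "angular": [0, 0, 0]}, {"grip": 0.45, "xyz": [0, 0, -75], "angular": [0, 0, 0]}, {"grip": 0.45, "xyz": [0, 0, -100], "angular": [0, 0, 0]}, {"grip": 0.45, "xyz": [0, 0, -100], "angular": [0, 0, 0]}]}}

```text
time_s: 38.35
tcp_pos: [0.5428, 0.191, 0.2082]
ee_rot: [[-0.1, -0.995, 0.008], [-0.995, 0.1, 0.004], [-0.005, -0.008, -1.0]]
wrist_force: [0.3, 0.1, 0.6]
gripper_width: 0.453
gripper_force: 0.0
```

```bash
python3 st.py .48 -.1 .3 84.2; python3 look.py w18;python3 - <<'E'
import pickle
from h import *
np.set_printoptions(linewidth=250)
s,c=pickle.load(open("w18.pkl","rb"));m=c["img"].max(2).astype(int)
u,v=proj(c,(.5325,.1085,.064),s);print(u,v)
u,v=int(u),int(v);print(m[v-22:v+22:2,u-24:u+24:2])
E
```

```text
38.35 [0.5428 0.191  0.2082] [0.3 0.1 0.6] 0.453
xyz [295.4  32.6 -93.6] ang [-0.0078  0.005   0.0007]
38.35 [0.54284846 0.19103207 0.20815301] [0.26952741 0.0673157  0.58903868] 0.452822474895497
322.6840761253826 91.20940441452537
[[227 226 227 227 227 227 227 226 228 227 226 226 227 227 228 227 228 227 227 227 227 227 227 227]
 [230 230 231 230 231 230 231 231 231 231 230 231 231 231 231 231 231 231 231 231 232 231 232 232]
 [224 226 225 226 226 226 227 226 227 227 227 228 227 228 227 228 228 228 228 229 228 228 229 229]
 [197 196 196 197 198 191 188 188 188 188 186 189 188 189 188 189 189 186 185 185 192 194 194 194]
 [230 230 229 230 227 164 133 133 135 134 135 135 136 137 137 137 137 136 137 138 207 230 230 230]
 [231 232 231 231 221  94  74  72  75  75  75  75  78  78  82  81  80  81  81  88 203 231 232 232]
 [231 231 231 231 219  90  71  73  72  73  74  78  78  77  78  78  78  80  81  87 204 231 232 231]
 [232 231 231 230 219  89  72  73  73  75  71  68  62  66  73  80  77  80  79  85 205 232 232 232]
 [231 230 231 231 221  92  70  71  71  70  58  92 153 156  78  60  77  77  
[... 611 characters left out ...]
1 231]
 [230 230 231 231 230 142  63  68  65  63 108 178 198 163 132  70  69  74  74  87 211 231 231 231]
 [231 230 231 231 219 119  64  62  68  66  63  69  81  62  61  68  71  71  72  88 212 231 231 231]
 [219 221 220 220 152  72  59  58  62  61  61  60  62  63  62  65  63  68  65  83 201 222 222 222]
 [ 78  78  78  77  54  38  34  35  38  37  36  33  36  36  37  36  38  38  39  43  75  85  84  84]
 [ 43  41  44  42  42  43  42  39  41  42  43  44  42  39  45  43  41  45  43  44  43  45  43  43]
 [ 42  42  43  44  43  41  43  40  45  43  43  42  43  43  44  46  45  44  42  43  43  43  43  44]
 [ 39  38  41  38  38  39  39  41  40  42  40  42  43  41  40  39  40  42  40  41  41  39  40  43]]
```

The near pin is centred in its lug hole and the wrist force dropped to zero. I'll move clear and check the frame and the far lug numerically from the top camera.

>>> {"name": "move_arm", "arguments": {"series": [{"grip": 0.45, "xyz": [30, 4, -20], "angular": [0, 0, 0]}, {"grip": 0.45, "xyz": [70, 8, -40], "angular": [0, 0, 0]}, {"grip": 0.45, "xyz": [115, 13, -60], "angular": [0, 0, 0]}, {"grip": 0.45, "xyz": [160, 18, -80], "angular": [0, 0, 0]}, {"grip": 0.45, "xyz": [205, 22, -90], "angular": [0, 0, 0]}, {"grip": 0.45, "xyz": [250, 28, -90], "angular": [0, 0, 0]}, {"grip": 0.45, "xyz": [295, 33, -90], "angular": [0, 0, 0]}, {"grip": 0.45, "xyz": [340, 38, -90], "angular": [0, 0, 0]}, {"grip": 0.45, "xyz": [380, 42, -90], "angular": [0, 0, 0]}, {"grip": 0.45, "xyz": [380, 42, -90], "angular": [0, 0, 0]}]}}

```text
time_s: 39.4
tcp_pos: [0.4587, -0.1871, 0.2921]
ee_rot: [[-0.107, -0.994, -0.003], [-0.994, 0.107, 0.0], [0.0, 0.003, -1.0]]
wrist_force: [-0.1, 0.4, -1.1]
gripper_width: 0.451
gripper_force: 0.0
```

Run:
```python
import pickle
from h import *
from station import r
np.set_printoptions(linewidth=250)
tp=r.capture("top");sc=r.capture("scene");pickle.dump((sc,tp),open("st19.pkl","wb"))
c=np.array([.5407,.192]);y=np.radians(-5.8);ex=np.array([np.cos(y),np.sin(y)]);ey=np.array([-ex[1],ex[0]])
P=lambda a,b,z:np.r_[c+a*ex+b*ey,z]
m=tp["img"].max(2).astype(int)
# outer frame edges along scan lines in world at z=.102 (bars 94..104)
def edge(a0,b0,a1,b1,n=200):
    return [(t,m[tuple(np.round(proj(tp,P(a0+t*(a1-a0),b0+t*(b1-b0),.104))[::-1]).astype(int))]) for t in np.linspace(0,1,n)]
for nm,l in(("x+",(.12,.02,.18,.02)),("x-",(-.12,.02,-.18,.02)),("y+ front",(-.11,.05,-.11,.1)),("y+ back",(.11,.05,.11,.1)),("y- front",(-.11,-.05,-.11,-.1)),("y- back",(.11,-.05,.11,-.1))):
    e=edge(*l);L=np.hypot(l[2]-l[0],l[3]-l[1]);b=(abs(l[0]) if nm[0]=="x" else abs(l[1]))
    d=[(b+t*L)*1e3 for t,v in e if v<110];print(nm,"dark from",d[:1],"to",d[-1:])
for nm,b in(("L",.084),("R",-.084)):
    u,v=proj(tp,P(0,b,.064)).astype(int);print(nm,u,v);print(m[v-8:v+9,u-8:u+9])
print(r.sense()["tcp_pos"])
```

```text
x+ dark from [np.float64(141.70854271356782)] to [np.float64(148.64321608040203)]
x- dark from [np.float64(125.42713567839195)] to [np.float64(147.1356783919598)]
y+ front dark from [np.float64(56.53266331658292)] to [np.float64(72.1105527638191)]
y+ back dark from [np.float64(54.52261306532664)] to [np.float64(72.86432160804021)]
y- front dark from [] to []
y- back dark from [np.float64(67.8391959798995)] to [np.float64(76.88442211055276)]
L 172 230
[[130 126 121 184 188 249 179 240 117  26  48  56  13  73 103  93 175]
 [132 129 132 187 187 251 196 247 102  29  54  51  11  87  99  98 246]
 [138 136 143 192 194 208 153 203  70  37  51  41  13  86 101 103 250]
 [142 139 147 196 189  89  46  61  65  43  56  40  17  74  82  83 195]
 [145 141 152 202 227  10  31  34  29  54  56  32  16  36  25  14  31]
 [144 143 156 206 242  14  38  41  33  53  58  26  13  23  17  11  30]
 [142 135 167 195 202  22  40  35  42  50  62  17  19  14  17  12  28]
 [136 135 183 185 189  21  42  33  44  54  55  31  31  27  29  28  24]
 [136 135 187 188 155  22  42  26  45  54  41  44  45  44  45  45  43]
 [140 
[... 1118 characters left out ...]
7  21  24  21  64 102]
 [ 74  11   4  20  18  46   9  62  73  72  60  68  29  14  19  75 103]
 [ 76  48  51  45  41  60  38  68  66  62  61  71  37  29  29  79 101]
 [ 81  78  80  79  73  76  69  78  73  72  73  76  67  63  64  70  81]
 [ 85  87  88  87  88  86  87  86  86  84  85  87  83  82  82  83  80]
 [ 94  93  95  94  94  93  92  93  93  92  93  91  91  92  92  91  90]
 [ 98 101 100  98 101  99 102 100  98  99  99  96  97  99  97 100  97]
 [107 107 108 107 106 106 105 107 106 105 107 105 108 107 104 106 104]
 [115 113 112 114 112 114 113 113 114 113 113 110 112 110 112 111 110]
 [119 120 117 119 118 117 121 120 119 118 116 117 117 118 116 117 115]]
[ 0.45967918 -0.18447361  0.29228951]
```

Run:
```python
import pickle
from h import *
np.set_printoptions(linewidth=250)
sc,tp=pickle.load(open("st19.pkl","rb"))
c=np.array([.5405,.190]);y=np.radians(-5.8);ex=np.array([np.cos(y),np.sin(y)]);ey=np.array([-ex[1],ex[0]])
P=lambda a,b,z:np.r_[c+a*ex+b*ey,z]
m=sc["img"].max(2).astype(int)
print("lug corners z.064",[proj(sc,P(a,b,.064)).round(1) for a,b in((-.013,.071),(-.013,.097),(.013,.097),(0,.084))],"raised",proj(sc,P(0,.084,.076)).round(1))
u,v=proj(sc,P(0,.084,.064)).astype(int);print(u,v);print(m[v-10:v+11,u-12:u+13])
# outer edge of left rail: scan outward in both views, triangulate height
for a in(-.12,-.05,.05,.12):
    r_=[]
    for cam in(sc,tp):
        g=cam["img"].max(2)
        uv=[proj(cam,P(a,b,.104)) for b in np.linspace(.065,.09,150)]
        d=[i for i,q in enumerate(uv) if cv2.getRectSubPix(g,(1,1),tuple(map(float,q)))[0,0]<100]
        r_.append(np.linspace(65,90,150)[d[-1]] if d else None)
    print(a,"left rail outer edge b [mm] scene,top",r_)
```

```text
lug corners z.064 [array([209.9, 267.8]), array([199.5, 271.2]), array([197.4, 263. ]), array([203.6, 265.4])] raised [202.7 262.8]
203 265
[[229 235 243 246 242 248 249 250 250 228 140 126 108  72  67  68  66  60  54  60  69  88 135 171 221]
 [224 226 236 245 240 248 249 249 250 234 152 127 111  75  68  67  64  71  96 135 172 221 253 253 253]
 [212 234 244 247 245 249 249 249 250 251 230 140 114  81  67  67  89 167 239 254 253 253 254 253 252]
 [195 233 242 247 249 248 249 249 249 251 234 141 119  95  68  66  87 196 255 255 253 252 253 235 168]
 [174 229 235 243 246 242 248 249 249 251 235 143 127 107  71  66  78 165 244 254 235 169 159 146 126]
 [164 224 226 236 245 240 249 250 251 253 234 140 113  87  71  67  72 118 161 162 148 129 126 126 135]
 [152 215 234 244 247 247 251 252 254 241 168  93  65  57  62  67  68  73  85 100 117 126 132 152 215]
 [131 197 232 242 248 251 239 192 166 117  83  63  53  53  59  67  69  66  66  72  79  93 159 236 254]
 [105 175 230 236 244 235 128  85  78  64  64  76  78  60  58  67  69  69  68  67  67  70  88 126 153]
 [ 97 165 225 227 236 233 107  61
[... 928 characters left out ...]
249 250 252 251 251 251 229 141 127 108  70  69  71 101 137 148 139]
 [151  91  86 117 185 232 242 249 250 249 249 249 249 251 233 141 127 111  72  68  73 123 217 252 231]
 [154  97  84 110 178 229 236 243 246 242 248 248 249 250 234 153 128 116  84  70  72 125 225 254 252]]
-0.12 left rail outer edge b [mm] scene,top [np.float64(76.91275167785236), np.float64(74.56375838926175)]
-0.05 left rail outer edge b [mm] scene,top [np.float64(77.41610738255034), np.float64(74.22818791946308)]
0.05 left rail outer edge b [mm] scene,top [np.float64(76.74496644295301), np.float64(74.39597315436242)]
0.12 left rail outer edge b [mm] scene,top [np.float64(76.0738255033557), np.float64(73.89261744966443)]
```

Both lugs are down over their pins: the far hole shows its pin at (202,266), where a seated lug should appear. The frame is centred and consistent front to back, so I'm handing in.

```bash
python3 -c "
from station import r
print(r.finish_job())"
```

```text
the job is handed in; nothing more can be done
None
```

The hob is rebuilt and handed in, and I have not seen a verdict. Camera checks show both heads in their cups, each with its own cap on it, and the pan support down over both pins; I never went near the honey jar.

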